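# Stand a flanged shaft up under the dial gauge

### The arm

A 6-joint arm with a two-finger parallel gripper is mounted at the origin on the work surface. World frame = base frame: x ahead of the robot, y to its left, z up, the work surface at z = 0. Lengths are in mm, angles in rad, forces in N, time in s.
With the tool pointing down it reaches from about 375 to 975 mm from the base axis. Payload 3.8 kg.
Tool frame: the origin (TCP) lies on the centre line of the jaws, within the pads' length; the fingertips stand 19 mm ahead of it and the grasp point (between the pads) is the TCP; z points along the fingers, y is the direction in which the jaws open and shut (so a half turn about z gives the same grasp; the last joint's range is limited). The gripper opens to 88 mm and grips with 3 to 60 N. Pads are 18 mm wide; open, the fingers measure 123 mm over their backs; the gripper's body (75 mm by 187 mm) begins 45 mm behind the grasp point.
Start: joints at [-1.165, 0.264, 1.604, -0, 1.274, -0.037], TCP at [289.212, -609.897, 257.706] pointing down, gripper open.
Joint ranges: [-2.63, 2.63], [-0.94, 2.18], [0.31, 2.57], [-1.31, 4.45], [0, 2.66], [-2.55, 2.55]. Speed limits (rad/s): [2.57, 2.57, 3.14, 3.14, 3.14, 3.14].

### API

Orientations are given as a rotation vector (axis times angle).
In Python, from plant import ctrl gives the robot as it stands.
- The arm moves only by the shell command python3 -m handwheel 'ROWS'. ROWS is text: rows parted by semicolons, each of 5 numbers parted by spaces: the closure, from 0 (fully open) to 1 (shut), then the shift along the tool's x, y, z each as a share of 100 mm, from -1 to 1, then the turn about the tool's z as a share of 60 degrees, from -1 to 1. In form: gripper dx dy dz turn; .... A call has 1 to 8 rows; each row shifts and turns the pose as measured when the row begins, along the tool's axes as they then stand; what a row does not reach is not made up. A row lasts 1/12 s, in which the tool goes at most 41.7 mm and 7.16 degrees, less where a joint would pass 70% of its speed; a pose out of reach is approached as far as the arm can. A call with a number of a shift or a turn outside -1 to 1 is refused whole. A call with a gripper value outside its range is refused whole. The fingers move at their own pace and stop on an object; the grip force is fixed at half the most. Time passes only in rows, so rows that do not move let the fingers close. It gives the time, the measured TCP pose, the force and the opening at its end, in the units of the state.
- ctrl.get_state(): the state, without advancing time (a new reading comes with each control period).
- ctrl.grab_frame(name): name is "side" or "top" or "wrist"; returns a dict with "img" (420x560x3 uint8, blue, green, red), "K" (3x3 intrinsics, pixels), "R" (3x3) and "t" (3): a world point X has camera coordinates R X + t; the wrist camera has in their place "mount" (4x4, takes a point from camera to tool coordinates, whose origin is the TCP and whose axes are the flange's). Camera axes: x right, y down, z forward; pixel columns grow to the right and rows downward; lengths in mm; the calibration is good to about 2 mm. A picture is of the moment at which its call begins: read the wrist's pose just before it. There is no depth.
- ctrl.job_done(): hands the job in, once; it reports no verdict.
The state is a dict: "time": time; "joint_positions": joint angles; "qd": joint speeds; "effort": joint torques, N m; "tool_pos": TCP position; "tcp_rot": TCP orientation; "force": force on the tool from outside, world axes, zero at the start; "torque": the same for the moment, N m; "finger_gap": finger opening in mm.
Only numpy, scipy, OpenCV 4.12 (cv2) and the standard library are available. Lean on these libraries where they do the work, as an engineer would, in place of code of your own. Each camera call takes 0.05 s, during which the arm holds its last target.

### The job

Set the shaft up for inspection: first swing the dial-gauge arm by its orange knob well clear (it swings only one way, to the robot's left), then move the brass bushing out of the V stop into the blue tray. Tip the lying shaft upright on its flanged foot, keeping the foot down at the bench instead of picking the shaft up, slide it along the bench until the flange sits home against both bars of the V stop, and let go. Last, swing the arm home to its stop so the dial tip is over the shaft; do not bump the dial, and leave everything else where it is.

Things in the scene. Friction and masses are not known exactly. Their poses are not given: they have to be found in the camera images.
- seat (a point): Centre of the seat of the brass V stop, on the bench surface. The stop: two fixed bars 14 mm tall, a 90 degree V that opens towards this frame's -y; a 56 mm round flange touching both bars has its centre exactly here. The frame turns with the station. The gauge stand's column (28 mm diameter, 265 mm tall) stands 150 mm along +x, on a grey base 85 x 85 x 30 mm.
- swing_arm (a joint): Angle of the gauge arm about the vertical column, rad. 0: home, on its hard stop, dial tip exactly above the seat; grows to 1.3 (other stop) as the arm swings to the left, away over +y. Stiff pivot: stays where it is left, about 2 N at the knob moves it.
- swing_hinge (a point): Point on the pivot axis (vertical, the column's axis) at the height of the arm's centre, 235 mm above the bench.
- swing_knob (a point): Grip centre of the orange upright round knob on the arm, 18 mm diameter, 95 mm from the pivot axis; this point is 269 mm above the bench. The knob rises 40 mm free above the arm's top face (243 mm) to 291 mm; grip or push it from above.
- dial_centre (a point): Dial gauge at the end of the arm, 150 mm from the pivot axis, a disc 54 mm across, 16 mm thick, with a thin stem down to its tip. Delicate. This point: centre of the disc, 243 mm above the bench, straight above the tip.
- dial_tip (a point): Lower tip of the dial's stem, 183 mm above the bench (13 mm above the top of the standing shaft).
- shaft_mid (a point): Centre of the flanged shaft, on its axis 85 mm from the foot face; x axis from foot to head. 170 mm long: aluminium stem 26 mm diameter with a blue band near the head, steel foot flange 56 mm diameter, 14 mm thick; about 0.4 kg. Starts lying level, axis 28 mm above the bench, flange rim on the bench and stem loose in the open saddle, head towards the station.
- shaft_foot (a point): Centre of the shaft's foot face (the outer face of the flange); same axes as shaft_mid. At height 0 when the shaft stands. The foot drags on the bench (friction about 0.6): moved by a grip high on the stem it lags and the shaft leans; held low, near the flange, it stays upright.
- shaft_head (a point): Centre of the shaft's head end face; same axes.
- saddle: Low wooden saddle, fixed, 25 mm tall, open above. Its origin is on the bench, straight below the centre of the shaft's foot face at the start; its x axis points along the lying shaft towards the head; the wood lies at x = 83 to 107 mm, y = -30 to 30 mm.
- bushing_mid (a point): Centre (half-way up, 25 mm) of the brass bushing, an upright cylinder 40 mm diameter and 50 mm tall, about 0.25 kg, left standing in the mouth of the V stop.
- tray_blue: Blue open tray, 110 x 110 mm outside, 30 mm tall, walls 4 mm, floor about 5 mm; fixed. Origin: underside centre. It and the grey tray swap places.
- tray_grey: Grey open tray, same size, with a gauge block in it; not used.
- screwdriver_grip (a point): Screwdriver lying on the bench, bystander: point on its handle.
- gauge_block: Bystander: small steel gauge block 35 x 30 x 20 mm in the grey tray. Origin: underside centre.
- plug: Bystander: steel plug gauge, upright cylinder 30 mm diameter, 45 mm tall. Origin: underside centre.
- gauge_case: Bystander: dark wooden case 60 x 90 x 28 mm. Origin: underside centre.
- ring_gauge: Bystander: dark steel ring gauge, 56 mm diameter, 16 mm tall, lying flat. Origin: underside centre.
- oil_bottle: Bystander: white bottle 44 mm diameter, 100 mm tall. Origin: underside centre.
- cup: Bystander: green cup 66 mm diameter, 70 mm tall. Origin: underside centre.
Not all that is in view belongs to the job. Of the things that look like the part that bears bushing_mid, the middle-sized one is meant.

How it is judged (in metres and radians):
On the way, in this order (a step that is already met when the one before it is completed fails the run):
1. the gauge arm is swung clear, to more than 0.8 rad (value of joint swing_arm above 0.8 rad), for 0.1 s.
2. the bushing lies or stands in the blue tray, released (x of bushing_mid in the frame of tray_blue between -0.05 and 0.05 m and y of bushing_mid in the frame of tray_blue between -0.05 and 0.05 m and height (world z) of bushing_mid below 0.036 m and contact force between bushing and the fingers below 0.05 N), for 0.2 s.
3. the shaft is half raised (30 to 65 degrees from vertical) with its foot still at the bench (foot centre below 33 mm) (angle between shaft_mid's own x axis and vertical between 0.52 and 1.13 rad and height (world z) of shaft_foot below 0.033 m), for 0.05 s.
4. the shaft stands upright in the V stop, foot centre within 5 mm of the seat, released, with the arm still swung clear (above 0.6 rad) (horizontal distance between shaft_foot and seat below 0.005 m and angle between shaft_mid's own x axis and vertical below 0.05 rad and height (world z) of shaft_foot below 0.004 m and contact force between shaft and the fingers below 0.05 N and value of joint swing_arm above 0.6 rad), for 0.2 s.
At the end, for the whole second after the job is handed in: The shaft stands upright (within 3 degrees) on the bench, foot centre within 5 mm of the seat of the V stop; the bushing is in the blue tray; the gauge arm is home (below 0.06 rad); shaft and bushing are released and at rest (all of step 2 and horizontal distance between shaft_foot and seat below 0.005 m and angle between shaft_mid's own x axis and vertical below 0.05 rad and height (world z) of shaft_foot below 0.004 m and value of joint swing_arm below 0.06 rad and contact force between shaft and the fingers below 0.05 N and linear speed of shaft below 0.01 m/s and linear speed of bushing below 0.02 m/s); the robot touches nothing.
It fails at once if the shaft is picked up: its foot centre rises more than 42 mm above the bench (height (world z) of shaft_foot above 0.042 m).
It fails at once if the dial gauge is bumped (more than 5 N) (contact force between any of swing_arm_c3, swing_arm_c4, swing_arm_c5, swing_arm_c6 and anything else above 5 N).
It fails at once if a bystander is moved more than 30 mm (distance of any of gauge_block, plug, gauge_case, ring_gauge, oil_bottle, cup, screwdriver_grip from where it was at the start of the episode above 0.03 m).
It also fails if it takes over 72 s, if anything falls off the work surface, if the arm or the gripper's body presses on something with over 40 N, if the wrist force passes 120 N, or if a joint passes its speed limit or range.

## Working session

There is one attempt and no reset: what is moved stays moved. The work goes in short steps, Python scripts to look and compute and a shell command to move; the robot and the scene stay as the last step left them, time stands still between calls to the robot, and variables do not carry over. Pictures are saved under pics/ and viewed, and the job is handed in when it is done.

```bash
ls; mkdir -p pics
python3 - <<'E'
from plant import ctrl
import cv2,numpy as np
print(ctrl.get_state())
for n in ["side","top"]:
    f=ctrl.grab_frame(n); cv2.imwrite(f"pics/{n}0.png",f["img"])
    print(n,f["K"].tolist(),f["R"].tolist(),f["t"].tolist())
E
```

```text
pics
{'time': 0.0, 'joint_positions': array([-1.16489755e+00,  2.64702708e-01,  1.60533333e+00, -1.85359173e-05,
        1.27366338e+00, -3.68548586e-02]), 'qd': array([ 5.93176892e-04,  8.31148536e-05, -9.03320151e-04, -7.30862725e-05,
       -8.76598122e-04, -1.06119048e-03]), 'effort': array([ 1.22722959e-03, -5.02112997e+01, -3.56871128e+01,  7.32520781e-02,
        2.96721468e-02, -1.54886916e-04]), 'tool_pos': array([ 288.95727774, -609.3145073 ,  256.44389122]), 'tcp_rot': array([-3.06290620e+00, -6.89363378e-01,  6.34119809e-04]), 'force': array([ 0.55834331, -0.60040667,  0.19146374]), 'torque': array([-0.03198832,  0.04975028,  0.02178093]), 'finger_gap': 88.30359114624729}
side [[388.7815803399024, 0.0, 285.7161465111126], [0.0, 388.7815803399024, 212.80350028495533], [0.0, 0.0, 1.0]] [[-0.9193349787193135, -0.39346384137537393, -0.0030663387441850387], [-0.2685920206767809, 0.633226655941158, -0.7258666052618358], [0.28754395026138724, -0.6664909659820701, -0.6878286624824266]] [507.29551000434554, 286.61174694104045, 957.422918124294]
top [[534.3357510185898, 0.0, 277.60989168968416], [0.0, 534.3357510185898, 206.28462462550576], [0.0, 0.0, 1.0]] [[0.024365510643784567, -0.9996991804772016, 0.002805431210883909], [-0.9937668523437141, -0.024526097023138314, -0.10874701718979839], [0.10878311024205148, -0.0001382679390890735, -0.9940654987514868]] [-40.72182954476374, 561.5912263976887, 1696.656919997404]
```

View pics/top0.png

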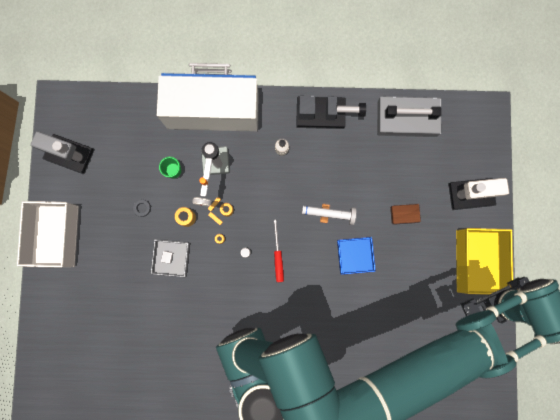

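View pics/side0.png

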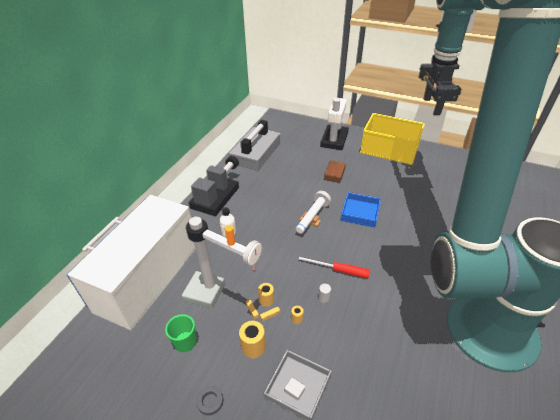

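Run:
```python
import cv2
t=cv2.imread("pics/top0.png"); s=cv2.imread("pics/side0.png")
cv2.imwrite("pics/topc.png",cv2.resize(t[135:285,130:330],None,fx=4,fy=4,interpolation=cv2.INTER_CUBIC))
cv2.imwrite("pics/sidec.png",cv2.resize(s[180:380,160:390],None,fx=3.4,fy=3,interpolation=cv2.INTER_CUBIC)[:600,:800])
cv2.imwrite("pics/topc2.png",cv2.resize(t[190:240,290:440],None,fx=5,fy=5,interpolation=cv2.INTER_CUBIC))
```

```text
(no output)
```

View pics/topc.png

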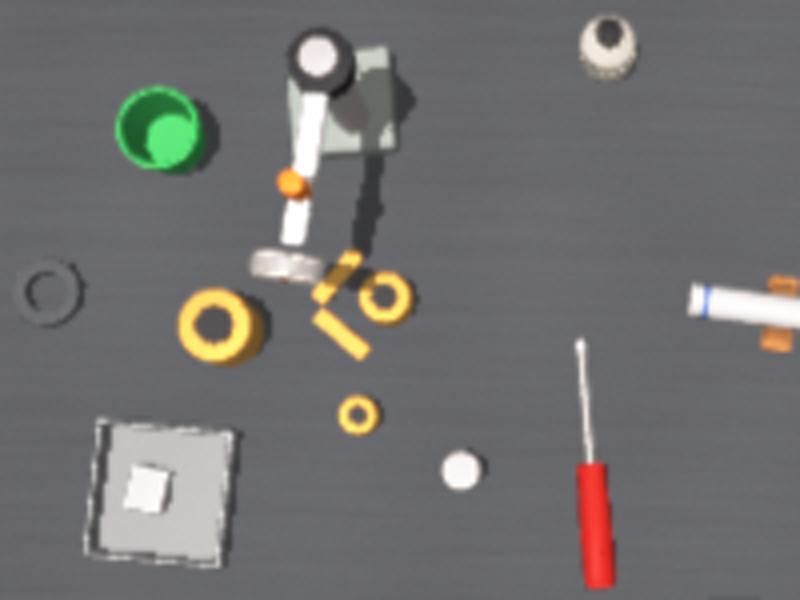

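View pics/sidec.png

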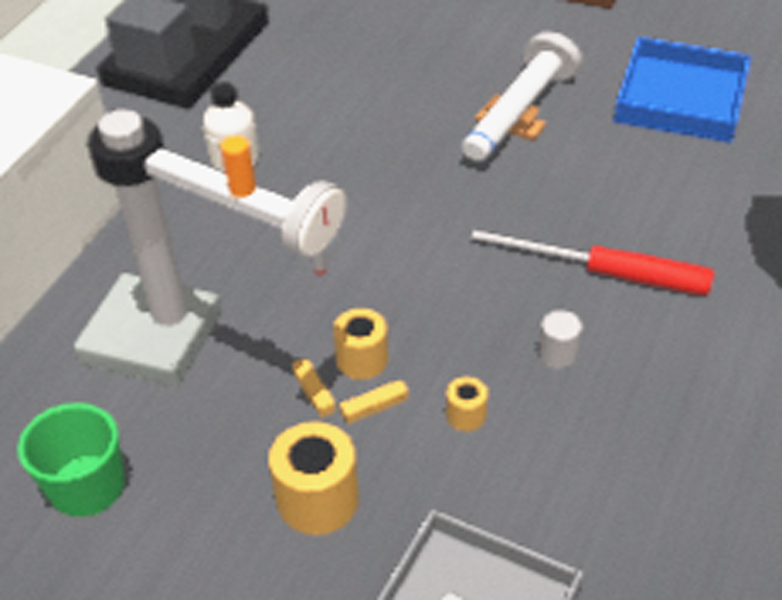

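View pics/topc2.png

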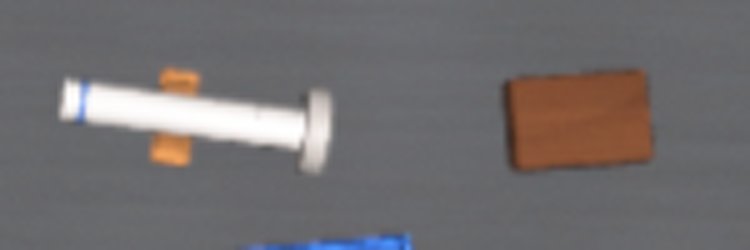

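```bash
cat > h.py <<'E'
import cv2,numpy as np
from plant import ctrl
def ray(f,u,v):
    d=np.linalg.inv(f["K"])@np.array([u,v,1.]); R=np.array(f["R"]);t=np.array(f["t"])
    return -R.T@t, R.T@d
def plane(f,u,v,z):
    c,d=ray(f,u,v); s=(z-c[2])/d[2]; return (c+s*d).round(1)
def tri(f,p,g,q):
    c1,d1=ray(f,*p);c2,d2=ray(g,*q); A=np.stack([d1,-d2],1)
    s=np.linalg.lstsq(A,c2-c1,rcond=None)[0]
    a=c1+s[0]*d1;b=c2+s[1]*d2
    return ((a+b)/2).round(1), round(float(np.linalg.norm(a-b)),1)
def proj(f,X):
    p=np.array(f["K"])@(np.array(f["R"])@np.array(X,float)+np.array(f["t"])); return (p[:2]/p[2]).round(1)
def blobs(img,lo,hi,amin=15):
    hsv=cv2.cvtColor(img,cv2.COLOR_BGR2HSV)
    m=cv2.inRange(hsv,np.array(lo),np.array(hi))
    n,l,s,c=cv2.connectedComponentsWithStats(m)
    return [(s[i,4],c[i].round(1).tolist(),s[i,:4].tolist()) for i in range(1,n) if s[i,4]>=amin],m
E
python3 - <<'E'
from h import *
t=ctrl.grab_frame("top"); s=ctrl.grab_frame("side")
for nm,lo,hi in [("orange/brass",(8,150,80),(28,255,255)),("blue",(105,150,60),(130,255,255)),("red",(0,180,80),(5,255,255)),("green",(50,120,60),(75,255,255))]:
    for n,f in (("top",t),("side",s)):
        b,_=blobs(f["img"],lo,hi,10); print(nm,n,b if nm!="green" or n=="top" else "")
T=lambda u,v,z:plane(t,130+u/4-.375,135+v/4-.375,z)
print("mid bushing top",T(385,298,50))
print("bars ends upper",T(355,255,14),T(319,298,14),"lower",T(319,313,14),T(363,355,14))
print("base corners z30",T(288,80,30),T(388,48,30),T(397,148,30),T(294,157,30))
print("cap",T(319,55,265)); print("knob top",T(293,183,291)); print("dial",T(287,264,243))
C=lambda u,v,z:plane(t,290+u/5-.4,190+v/5-.4,z)
print("head end top/bot",C(63,100,28),C(66,80,28)," flange centre", C(317,131,28))
print("saddle corners", C(162,70,25),C(200,70,25),C(190,165,25),C(152,163,25))
print("col tri",tri(t,(130+319/4-.4,135+55/4-.4),s,(160+122/3.4,180+125/3)))
E
```

```text
orange/brass top [(np.int32(40), [202.8, 180.8], [199, 177, 9, 8]), (np.int32(30), [214.4, 203.6], [211, 200, 9, 9]), (np.int32(15), [223.3, 205.1], [220, 203, 7, 5]), (np.int32(21), [230.1, 210.8], [225, 204, 8, 12]), (np.int32(14), [325.4, 205.9], [323, 205, 6, 3]), (np.int32(424), [405.3, 213.6], [392, 205, 28, 18]), (np.int32(61), [190.8, 218.2], [184, 208, 11, 18]), (np.int32(23), [323.6, 219.6], [321, 218, 6, 4]), (np.int32(2570), [483.2, 263.2], [456, 228, 57, 66]), (np.int32(11), [222.9, 238.7], [222, 235, 3, 8])]
orange/brass side [(np.int32(2275), [391.3, 138.0], [360, 113, 64, 51]), (np.int32(139), [229.8, 235.0], [225, 226, 10, 19]), (np.int32(151), [265.7, 298.4], [259, 288, 15, 18]), (np.int32(41), [250.6, 306.5], [247, 301, 8, 13]), (np.int32(43), [269.9, 315.2], [261, 311, 18, 9]), (np.int32(75), [297.0, 317.9], [292, 313, 11, 10]), (np.int32(10), [255.6, 315.7], [253, 314, 5, 4]), (np.int32(324), [253.5, 347.5], [241, 334, 24, 24])]
blue top [(np.int32(12), [167.5, 74.0], [162, 74, 12, 1]), (np.int32(33), [208.0, 75.0], [192, 75, 33, 1]), (np.int32(15), [247.0, 76.0]
[... 204 characters left out ...]
 side [(np.int32(237), [352.0, 270.3], [333, 263, 37, 15])]
green top [(np.int32(367), [169.8, 167.1], [159, 157, 22, 21])]
green side 
mid bushing top [547.1 138.   50. ]
bars ends upper [585.5 167.2  14. ] [549.4 195.3  14. ] lower [537.2 194.8  14. ] [503.8 157.8  14. ]
base corners z30 [726.1 225.4  30. ] [754.8 144.7  30. ] [672.1 134.5  30. ] [662.6 218.   30. ]
cap [696.5 169.7 265. ]
knob top [600.7 180.8 291. ]
dial [550.  189.6 243. ]
head end top/bot [ 553.9 -106.8   28. ] [ 567.  -108.4   28. ]  flange centre [ 537.8 -271.3   28. ]
saddle corners [ 575.4 -170.8   25. ] [ 576.  -195.4   25. ] [ 514.  -189.8   25. ] [ 514.7 -165.2   25. ]
col tri (array([697.1, 170.2, 258.3]), 2.0)
```

Top view: three brass cylinders at (184,216) large, (226,209) medium, (219,239) small. The medium one stands in the mouth of the V, as described, and the crops confirm it. The arm starts at about 0.25 rad. First I raise and turn the tool.

```bash
cat >> h.py <<'E'
from scipy.spatial.transform import Rotation as Ro
def st():
    s=ctrl.get_state(); R=Ro.from_rotvec(s["tcp_rot"]).as_matrix(); return s,R
def to(x,y,z,yaw=None):
    s,R=st(); d=R.T@(np.array([x,y,z])-s["tool_pos"])/100
    cur=np.degrees(np.arctan2(R[1,0],R[0,0]))
    msg=f"t={s['time']:.2f} pos={s['tool_pos'].round(1)} xyaw={cur:.1f} tooldelta={d.round(3)} |d|={np.linalg.norm(d):.3f}"
    if yaw is not None: msg+=f" turn={(-((yaw-cur+180)%360-180)):.1f}deg share={(-((yaw-cur+180)%360-180))/60:.3f}"
    print(msg, "gap",round(s["finger_gap"],1),"F",s["force"].round(1),"q6",s["joint_positions"][5].round(2))
E
python3 -m handwheel '0 0 0 -0.4 -0.119;0 0 0 -0.4 -0.119;0 0 0 -0.4 -0.119;0 0 0 0 -0.119;0 0 0 0 -0.119;0 0 0 0 -0.119;0 0 0 0 -0.119;0 0 0 0 -0.119'
python3 -c "
from h import *
to(602,181,380,172.7)"
```

```text
time: 0.87
tool_pos: [288.4, -608.0, 378.6]
tcp_rot: [-2.349, -2.073, -0.005]
force: [-1.0, -0.1, -0.5]
finger_gap: 88.3
t=0.87 pos=[ 288.4 -608.   378.6] xyaw=82.9 tooldelta=[8.218 2.133 0.042] |d|=8.490 turn=-89.8deg share=-1.497 gap 88.3 F [-1.  -0.1 -0.5] q6 -1.04
```

```bash
python3 -m handwheel '0 0.39 0.1 0 0;0 0.39 0.1 0 0;0 0.39 0.1 0 0;0 0.39 0.1 0 0;0 0.39 0.1 0 0;0 0.39 0.1 0 0;0 0.39 0.1 0 0;0 0.39 0.1 0 0'
python3 -m handwheel '0 0.39 0.1 0 0;0 0.39 0.1 0 0;0 0.39 0.1 0 0;0 0.39 0.1 0 0;0 0.39 0.1 0 0;0 0.39 0.1 0 0;0 0.39 0.1 0 0;0 0.39 0.1 0 0'
python3 -c "
from h import *
to(602,181,380,172.7)"
```

```text
time: 1.53
tool_pos: [404.6, -304.2, 375.0]
tcp_rot: [-2.352, -2.063, -0.003]
force: [0.2, -0.8, -0.4]
finger_gap: 88.1
time: 2.2
tool_pos: [524.2, 7.1, 377.8]
tcp_rot: [-2.356, -2.063, -0.005]
force: [0.5, -0.6, 0.6]
finger_gap: 88.4
t=2.20 pos=[524.2   7.1 377.8] xyaw=82.4 tooldelta=[ 1.827  0.541 -0.008] |d|=1.905 turn=-90.3deg share=-1.505 gap 88.4 F [ 0.5 -0.6  0.6] q6 0.09
```

```bash
python3 -m handwheel '0.5 0.36 0.11 0 0;0.5 0.36 0.11 0 0;0.5 0.36 0.11 0 0;0.5 0.36 0.11 0 0;0.5 0.36 0.11 0 0;0.5 0 0 0 -0.119;0.5 0 0 0 -0.119;0.5 0 0 0 -0.119'
python3 -m handwheel '0.5 0 0 0 -0.119;0.5 0 0 0 -0.119;0.5 0 0 0 -0.119;0.5 0 0 0 -0.119;0.5 0 0 0 -0.119;0.5 0 0 0 -0.119;0.5 0 0 0 -0.119;0.5 0 0 0 -0.119'
python3 - <<'E'
from h import *
to(602,181,380,172.7)
f=ctrl.grab_frame("wrist"); cv2.imwrite("pics/w1.png",f["img"]); print(f["K"].tolist(),f["mount"].tolist())
E
```

```text
time: 2.87
tool_pos: [604.9, 198.8, 375.6]
tcp_rot: [-1.916, -2.473, -0.008]
force: [0.2, -0.1, 0.4]
finger_gap: 44.0
time: 3.53
tool_pos: [603.7, 200.7, 371.4]
tcp_rot: [-0.498, -3.087, -0.012]
force: [-0.3, -0.1, 1.1]
finger_gap: 44.2
t=3.53 pos=[603.7 200.7 371.4] xyaw=161.7 tooldelta=[-0.044 -0.192 -0.087] |d|=0.215 turn=-11.0deg share=-0.184 gap 44.2 F [-0.3 -0.1  1.1] q6 -0.98
[[321.773263200129, 0.0, 279.39882946804994], [0.0, 321.773263200129, 205.99106386806605], [0.0, 0.0, 1.0]] [[-0.000710028645138622, -0.9628581545179342, -0.2700067964656463, 69.12795922855841], [0.9999996179282463, -0.0005459791819107075, -0.0006826786168715243, -0.17537370213549508], [0.0005099045833251267, -0.2700071780250496, 0.9628581742978893, -126.15283988136939], [0.0, 0.0, 0.0, 1.0]]
```

View pics/w1.png

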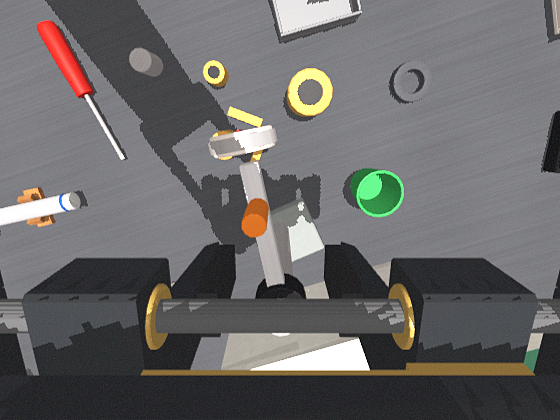

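```bash
cat >> h.py <<'E'
def wrist():
    s,R=st(); f=ctrl.grab_frame("wrist"); M=np.array(f["mount"])
    # camera->tool->world
    Rc=R@M[:3,:3]; c=R@M[:3,3]+s["tool_pos"]
    f["R"]=Rc.T; f["t"]=-Rc.T@c
    return f
E
python3 - <<'E'
from h import *
f=wrist(); cv2.imwrite("pics/w1c.png",cv2.resize(f["img"][120:260,200:340],None,fx=4,fy=4,interpolation=cv2.INTER_CUBIC))
import pickle; pickle.dump({k:np.array(v) for k,v in f.items()},open("w1.pkl","wb"))
E
```

```text
(no output)
```

View pics/w1c.png

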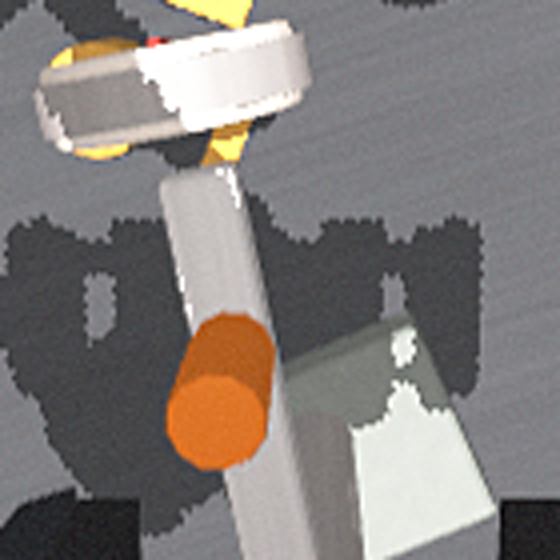

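Run:
```python
from h import *
import pickle; f=pickle.load(open("w1.pkl","rb"))
k=plane(f,200+217/4-.4,120+422/4-.4,291); print(k)
print("dial top ends", plane(f,200+170/4,120+90/4,265))
to(k[0],k[1],269,172.7)
```

```text
[599.2 184.  291. ]
dial top ends [545.7 192.1 265. ]
t=3.63 pos=[603.7 200.7 371.4] xyaw=161.3 tooldelta=[-0.027 -0.178  1.023] |d|=1.038 turn=-11.4deg share=-0.190 gap 43.8 F [ 0.7 -0.3 -0.8] q6 -0.97
```

```bash
python3 -m handwheel '0.5 -0.03 -0.175 0 0;0.5 0 0 0 -0.095;0.5 0 0 0.2 -0.095;0.5 0 0 0.3 0;0.5 0 0 0.3 0;0.5 0 0 0 0'
python3 - <<'E'
from h import *
to(599.5,183.5,269,172.2)
f=wrist();cv2.imwrite("pics/w2.png",f["img"])
E
```

```text
time: 4.13
tool_pos: [601.3, 183.6, 291.8]
tcp_rot: [-0.222, -3.126, -0.018]
force: [-1.3, -0.1, -1.3]
finger_gap: 44.1
t=4.13 pos=[601.3 183.6 291.8] xyaw=171.9 tooldelta=[ 0.015 -0.006  0.228] |d|=0.228 turn=-0.3deg share=-0.005 gap 44.1 F [-1.3 -0.1 -1.3] q6 -1.18
```

View pics/w2.png

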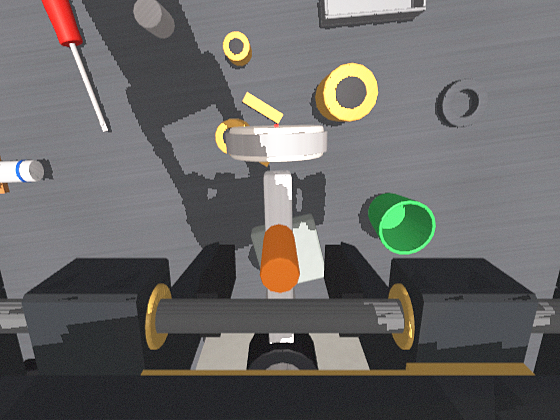

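```bash
python3 -m handwheel '0.5 0.01 0 0.22 0;1 0 0 0 0;1 0 0 0 0;1 0 0 0 0;1 0 0 0 0'
python3 - <<'E'
from h import *
to(599.5,183.5,269,172.2)
import numpy as np
c=np.array([697,170])
s,R=st(); v=s["tool_pos"][:2]-c; print(np.linalg.norm(v), np.degrees(np.arctan2(v[1],v[0])))
E
```

```text
time: 4.6
tool_pos: [604.8, 185.0, 282.1]
tcp_rot: [0.233, 3.128, 0.023]
force: [-1.2, -2.0, -1.8]
finger_gap: 19.9
t=4.60 pos=[604.8 185.  282.1] xyaw=171.5 tooldelta=[ 0.05  -0.025  0.131] |d|=0.142 turn=-0.7deg share=-0.012 gap 19.9 F [-1.2 -2.  -1.8] q6 -1.17
93.43409877054863 170.74523267815187
```

```bash
python3 -m handwheel '1 -0.005 0.11 0 0.11;1 -0.005 0.11 0 0.11;1 -0.005 0.11 0 0.11;1 -0.005 0.11 0 0.11'
python3 - <<'E'
from h import *
to(599.5,183.5,282,172.2)
c=np.array([697,170])
s,R=st(); v=s["tool_pos"][:2]-c; print(np.linalg.norm(v), np.degrees(np.arctan2(v[1],v[0])),s["torque"])
E
```

```text
time: 4.93
tool_pos: [619.0, 222.0, 282.5]
tcp_rot: [-0.973, -2.985, -0.011]
force: [0.0, -1.7, -3.9]
finger_gap: 16.9
t=4.93 pos=[619.  222.  282.5] xyaw=143.9 tooldelta=[-0.069 -0.426  0.002] |d|=0.431 turn=-28.3deg share=-0.472 gap 16.9 F [ 0.  -1.7 -3.9] q6 -0.64
93.72594739948356 146.32711561543314 [-0.22349139 -0.25819809  0.20554876]
```

```bash
python3 -m handwheel '1 -0.005 0.11 0 0.1;1 -0.005 0.11 0 0.1;1 -0.005 0.11 0 0.1;1 -0.005 0.11 0 0.1;1 -0.005 0.08 0 0.08;1 0 0 0 0;1 0 0 0 0'
python3 - <<'E'
from h import *
to(599.5,183.5,282,172.2)
c=np.array([697,170])
s,R=st(); v=s["tool_pos"][:2]-c; print(np.linalg.norm(v), np.degrees(np.arctan2(v[1],v[0])),s["torque"])
f=ctrl.grab_frame("top");cv2.imwrite("pics/t3.png",cv2.resize(f["img"][100:300,110:340],None,fx=3,fy=3))
E
```

```text
time: 5.52
tool_pos: [657.8, 254.7, 282.4]
tcp_rot: [-1.72, -2.62, 0.009]
force: [-3.0, -0.8, -2.8]
finger_gap: 17.2
t=5.52 pos=[657.8 254.7 282.4] xyaw=113.4 tooldelta=[-0.421 -0.818  0.01 ] |d|=0.921 turn=-58.8deg share=-0.979 gap 17.2 F [-3.  -0.8 -2.8] q6 -0.08
93.3506926203562 114.81631661139158 [-0.05720834 -0.10610644 -0.11696763]
```

View pics/t3.png

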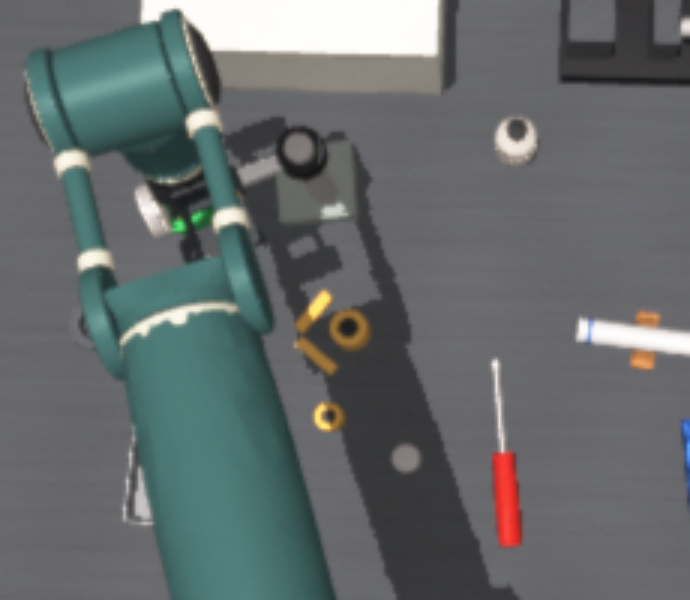

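```bash
python3 -m handwheel '0.5 0 0 0 0;0.5 0 0 0 0;0.5 0 0 0 0;0.5 0 0 -0.35 0;0.5 0 0 -0.35 0;0.3 0 0 -0.3 0.1;0.2 0 0 0 0.1;0.2 0 0 0 0.1'
python3 - <<'E'
from h import *
to(547,138,280,95)
E
```

```text
time: 6.23
tool_pos: [657.4, 254.0, 393.0]
tcp_rot: [-2.115, -2.318, -0.001]
force: [-1.0, 0.2, -0.4]
finger_gap: 61.7
t=6.23 pos=[657.4 254.  393. ] xyaw=95.2 tooldelta=[-1.057 -1.203  1.13 ] |d|=1.960 turn=0.2deg share=0.004 gap 61.7 F [-1.   0.2 -0.4] q6 0.24
```

Move horizontally above the V, a little short of the bushing (the wrist camera looks along tool +x), and look.

```bash
python3 -m handwheel '0.2 -0.3 -0.3 0 0;0.2 -0.3 -0.3 0 0;0.2 -0.3 -0.3 0 0;0.2 -0.3 -0.3 0 0;0.2 -0.2 0 0.3 0;0.2 -0.2 0 0.3 0;0.2 0 0 0.3 0;0.2 0 0 0 0'
python3 - <<'E'
from h import *
to(547,138,280,95)
f=wrist();cv2.imwrite("pics/w4.png",f["img"])
import pickle; pickle.dump({k:np.array(v) for k,v in f.items()},open("w4.pkl","wb"))
f=ctrl.grab_frame("side");cv2.imwrite("pics/s4.png",f["img"])
E
```

```text
time: 6.9
tool_pos: [553.6, 81.6, 312.6]
tcp_rot: [2.105, 2.314, 0.036]
force: [-1.3, -0.5, -0.6]
finger_gap: 70.7
t=6.90 pos=[553.6  81.6 312.6] xyaw=95.4 tooldelta=[ 0.566 -0.021  0.329] |d|=0.655 turn=0.4deg share=0.007 gap 70.7 F [-1.3 -0.5 -0.6] q6 0.0
```

View pics/w4.png

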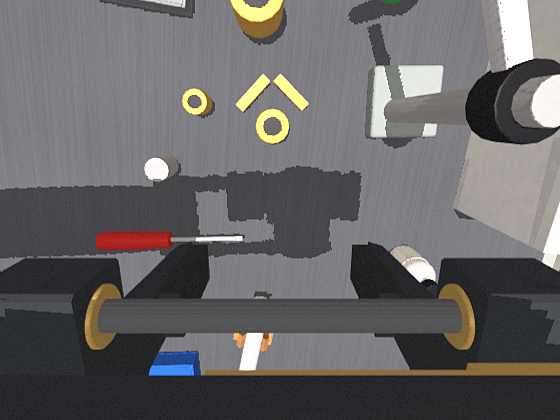

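View pics/s4.png

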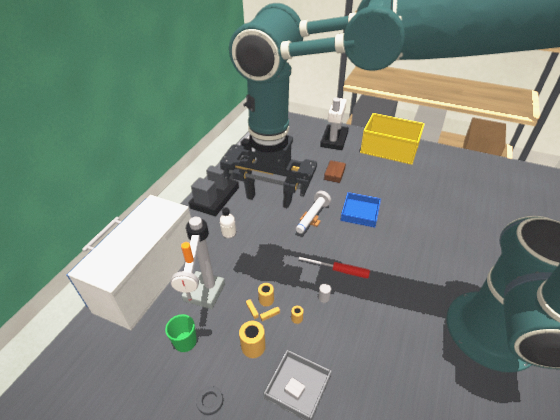

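Run:
```python
from h import *
import pickle; f=pickle.load(open("w4.pkl","rb"))
b,m=blobs(f["img"],(15,90,90),(35,255,255),20)
for x in b: print(x)
cv2.imwrite("pics/m4.png",cv2.resize(f["img"][50:170,170:390],None,fx=3.5,fy=3.5,interpolation=cv2.INTER_CUBIC))
```

```text
(np.int32(1445), [258.4, 17.2], [230, 0, 54, 38])
(np.int32(454), [252.5, 92.4], [236, 74, 34, 38])
(np.int32(452), [290.3, 91.7], [273, 74, 36, 37])
(np.int32(471), [197.4, 101.8], [182, 88, 30, 27])
(np.int32(638), [272.0, 125.7], [256, 109, 33, 35])
(np.int32(1169), [98.6, 316.7], [85, 284, 36, 66])
(np.int32(1168), [460.2, 316.7], [439, 284, 36, 66])
(np.int32(25), [236.0, 336.0], [234, 334, 6, 6])
(np.int32(30), [269.8, 338.3], [268, 334, 5, 10])
(np.int32(2452), [417.9, 370.5], [205, 363, 355, 13])
```

View pics/m4.png

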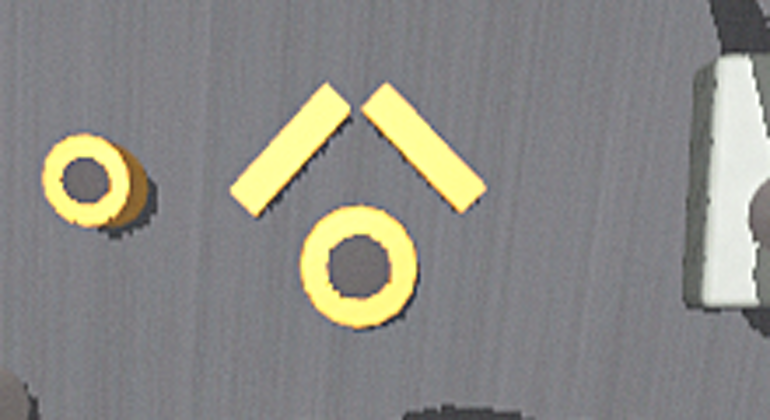

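Run:
```python
from h import *
import pickle; f=pickle.load(open("w4.pkl","rb"))
P=lambda u,v,z:plane(f,170+u/3.5-.36,50+v/3.5-.36,z)[:2]
print("bushing",P(359,267,50))
L=P(350,107,14),P(256,215,14); Rr=P(362,105,14),P(460,212,14)
print(L,Rr)
def n(a): return a/np.linalg.norm(a)
d1=n(L[1]-L[0]);d2=n(Rr[1]-Rr[0]); print(np.degrees(np.arctan2(d1[1],d1[0])),np.degrees(np.arctan2(d2[1],d2[0])))
A=np.stack([d1,-d2],1); s=np.linalg.solve(A,Rr[0]-L[0]); ap=L[0]+s[0]*d1
bis=n(d1+d2); print("apex",ap,"bis",bis,"seat",ap+28*2**.5*bis)
t=ctrl.grab_frame("top")
b,_=blobs(t["img"],(105,150,60),(130,255,255),500);print(b, plane(t,*b[0][1],20))
m=cv2.inRange(cv2.cvtColor(t["img"],cv2.COLOR_BGR2HSV),(105,150,60),(130,255,255));cs,_=cv2.findContours(m,0,2);c=max(cs,key=cv2.contourArea);r=cv2.minAreaRect(c);print(r);print([plane(t,*p,30) for p in cv2.boxPoints(r)])
to(548,138,38,95)
```

```text
bushing [546.5 140. ]
(array([538.7, 193.5]), array([508.1, 153.9])) (array([542.9, 194.6]), array([581.5, 161.8]))
-127.6942404666892 -40.35591807443894
apex [540.87780779 196.31833949] bis [ 0.10409314 -0.99456755] seat [544.99968565 156.93547364]
[(np.int32(1194), [355.9, 255.3], [337, 237, 38, 37])] [ 411. -283.   20.]
((355.8402099609375, 255.24183654785156), (34.49411392211914, 34.946800231933594), 84.80557250976562)
[array([ 459.4, -219.9,   30. ]), array([ 472.3, -331.7,   30. ]), array([ 362.8, -342.3,   30. ]), array([ 350.1, -231.3,   30. ])]
t=7.05 pos=[557.5  83.3 319.9] xyaw=95.5 tooldelta=[ 0.539 -0.145  2.819] |d|=2.874 turn=0.5deg share=0.008 gap 70.4 F [-1.1  0.7  0. ] q6 0.0
```

```bash
python3 -m handwheel '0.2 0.28 -0.07 0.3 0;0.2 0.28 -0.08 0.3 0;0.2 0 0 0.35 0;0.2 0 0 0.35 0;0.2 0 0 0.35 0;0.2 0 0 0.35 0;0.2 0 0 0 0'
python3 - <<'E'
from h import *
to(547,139.5,38,95)
E
```

```text
time: 7.63
tool_pos: [565.5, 151.7, 140.5]
tcp_rot: [2.071, 2.298, 0.106]
force: [-1.5, -0.8, -1.4]
finger_gap: 70.7
t=7.63 pos=[565.5 151.7 140.5] xyaw=96.0 tooldelta=[-0.114 -0.28   1.004] |d|=1.048 turn=1.0deg share=0.016 gap 70.7 F [-1.5 -0.8 -1.4] q6 0.11
```

```bash
cat >> h.py <<'E'
def tilt():
    s,R=st(); print("toolz",R[:,2].round(3),"tool-frame tilt: down in tool axes",(R.T@np.array([0,0,-1])).round(3))
E
python3 - <<'E'
from h import *
tilt()
print(ctrl.get_state()["joint_positions"].round(3),ctrl.get_state()["qd"].round(2))
E
```

```text
toolz [ 0.08   0.019 -0.997] tool-frame tilt: down in tool axes [-0.011 -0.082  0.997]
[0.219 0.15  1.971 0.002 0.938 0.114] [ 0.02 -0.06 -0.1   0.    0.08  0.  ]
```

```bash
python3 -m handwheel '0.2 0 0 -0.4 0;0.2 0 0 -0.4 0;0.2 0 0 0 0'; python3 -c "
from h import *
tilt();to(547,139.5,38,95)"
python3 -m handwheel '0.2 -0.1 -0.3 0 0;0.2 0 0 0 0'; python3 -c "
from h import *
tilt();to(547,139.5,38,95)"
python3 -m handwheel '0.2 0 0 0.15 0;0.2 0 0 0.15 0;0.2 0 0 0.15 0;0.2 0 0 0.15 0'; python3 -c "
from h import *
tilt();to(547,139.5,38,95)"
```

```text
time: 7.88
tool_pos: [560.1, 152.8, 225.8]
tcp_rot: [2.069, 2.304, 0.102]
force: [0.4, -0.1, 0.1]
finger_gap: 70.6
toolz [ 0.076  0.019 -0.997] tool-frame tilt: down in tool axes [-0.011 -0.078  0.997]
t=7.88 pos=[560.1 152.8 225.8] xyaw=96.2 tooldelta=[-0.139 -0.291  1.859] |d|=1.887 turn=1.2deg share=0.020 gap 70.6 F [ 0.4 -0.1  0.1] q6 0.11
time: 8.05
tool_pos: [535.4, 141.7, 232.4]
tcp_rot: [2.061, 2.301, 0.116]
force: [-1.2, 0.5, -0.4]
finger_gap: 70.6
toolz [ 0.087  0.022 -0.996] tool-frame tilt: down in tool axes [-0.013 -0.089  0.996]
t=8.05 pos=[535.4 141.7 232.4] xyaw=96.3 tooldelta=[-0.059 -0.06   1.946] |d|=1.948 turn=1.3deg share=0.022 gap 70.6 F [-1.2  0.5 -0.4] q6 0.1
time: 8.38
tool_pos: [551.2, 146.9, 186.6]
tcp_rot: [2.047, 2.29, 0.152]
force: [0.6, 0.4, -0.2]
finger_gap: 70.8
toolz [ 0.115  0.029 -0.993] tool-frame tilt: down in tool axes [-0.016 -0.118  0.993]
t=8.38 pos=[551.2 146.9 186.6] xyaw=96.5 tooldelta=[-0.092 -0.225  1.468] |d|=1.488 turn=1.5deg share=0.024 gap 70.8 F [ 0.6  0.4 -0.2] q6 0.1
```

```bash
python3 -m handwheel '0.2 0 0 0 0;0.2 0 0 0 0;0.2 0 0 0 0' >/dev/null; python3 -c "
from h import *
tilt();to(547,139.5,38,95);print(st()[0]['joint_positions'].round(3),st()[0]['qd'].round(2))"
python3 -m handwheel '0.2 0 0 -0.15 0;0.2 0 0 -0.15 0;0.2 0 0 -0.15 0;0.2 0 0 -0.15 0'>/dev/null; python3 -c "
from h import *
tilt();to(547,139.5,38,95)"
```

```text
toolz [ 0.114  0.029 -0.993] tool-frame tilt: down in tool axes [-0.016 -0.116  0.993]
t=8.63 pos=[552.1 147.9 185.7] xyaw=96.5 tooldelta=[-0.101 -0.232  1.458] |d|=1.480 turn=1.5deg share=0.025 gap 70.3 F [ 0.5 -0.8 -0.3] q6 0.1
[0.216 0.058 1.984 0.005 0.982 0.101] [ 0.   -0.   -0.03 -0.    0.    0.  ]
toolz [ 0.11   0.028 -0.994] tool-frame tilt: down in tool axes [-0.016 -0.113  0.994]
t=8.97 pos=[545.  146.6 246.8] xyaw=96.6 tooldelta=[-0.106 -0.223  2.075] |d|=2.090 turn=1.6deg share=0.026 gap 70.5 F [-0.7  0.2  0.1] q6 0.1
```

```bash
python3 -m handwheel '0.2 0 0.2 0 0;0.2 0 0.2 0 0;0.2 0 0 0 0;0.2 0 0 0 0' >/dev/null; python3 -c "
from h import *
tilt();to(547,139.5,38,95)"
python3 -m handwheel '0.2 0 -0.3 0 0;0.2 0 -0.3 0 0;0.2 0 0 0 0'>/dev/null; python3 -c "
from h import *
tilt();to(547,139.5,38,95)"
```

```text
toolz [ 0.125  0.032 -0.992] tool-frame tilt: down in tool axes [-0.018 -0.128  0.992]
t=9.30 pos=[589.7 152.6 263.2] xyaw=96.6 tooldelta=[-0.12  -0.723  2.175] |d|=2.296 turn=1.6deg share=0.027 gap 70.7 F [ 0.3  0.1 -0.7] q6 0.09
toolz [ 0.124  0.032 -0.992] tool-frame tilt: down in tool axes [-0.018 -0.127  0.992]
t=9.55 pos=[529.  145.7 255.3] xyaw=96.6 tooldelta=[-0.12  -0.106  2.175] |d|=2.181 turn=1.6deg share=0.026 gap 70.6 F [-0.5  0.8 -0.3] q6 0.11
```

```bash
cat > q.py <<'E'
from h import *
s,R=st(); print("t",round(s["time"],2),"p",s["tool_pos"].round(1),"toolz",R[:2,2].round(4),"q",s["joint_positions"].round(3),"sum",(s["joint_positions"][1]+s["joint_positions"][2]+s["joint_positions"][4]-np.pi).round(4))
E
python3 q.py
python3 -m handwheel '0.2 0 0 -0.4 0;0.2 0 0 0 0;0.2 0 0 0 0' >/dev/null; python3 q.py
python3 -m handwheel '0.2 0 0 0.4 0;0.2 0 0 0 0;0.2 0 0 0 0' >/dev/null; python3 q.py
python3 -m handwheel '0.2 0 -0.4 0 0;0.2 0 0 0 0;0.2 0 0 0 0' >/dev/null; python3 q.py
python3 -m handwheel '0.2 0 0.4 0 0;0.2 0 0 0 0;0.2 0 0 0 0' >/dev/null; python3 q.py
```

```text
t 9.55 p [529.  145.7 255.3] toolz [0.1243 0.0319] q [ 0.221 -0.052  1.961  0.004  1.104  0.106] sum -0.1286
t 9.8 p [519.8 144.  294.4] toolz [0.12   0.0311] q [ 0.222 -0.093  1.926  0.004  1.184  0.106] sum -0.1242
t 10.05 p [526.2 145.8 258.2] toolz [0.1279 0.033 ] q [ 0.222 -0.062  1.965  0.004  1.106  0.106] sum -0.1324
t 10.3 p [483.7 140.6 250.1] toolz [0.119  0.0309] q [ 0.232 -0.137  2.047  0.003  1.108  0.116] sum -0.1233
t 10.55 p [520.9 144.7 252.8] toolz [0.1112 0.0293] q [ 0.222 -0.059  1.971  0.005  1.114  0.106] sum -0.1152
```

```bash
python3 -m handwheel '0.2 0 -0.4 0 0;0.2 0 0 0 0;0.2 0 0.4 0 0;0.2 0 0 0 0;0.2 0 -0.4 0 0;0.2 0 0 0 0;0.2 0 0.4 0 0;0.2 0 0 0 0' >/dev/null; python3 q.py
python3 -m handwheel '0.2 0 -0.4 0 0;0.2 0 0.4 0 0;0.2 0 -0.4 0 0;0.2 0 0.4 0 0;0.2 0 0 0 0;0.2 0 0 0 0' >/dev/null; python3 q.py
python3 -m handwheel '0.2 0 0 -0.4 0;0.2 0 0 -0.4 0;0.2 0 0 -0.4 0;0.2 0 0 0 0;0.2 0 0 0 0' >/dev/null; python3 q.py
```

```text
t 11.22 p [519.5 144.4 250.9] toolz [0.1028 0.0275] q [ 0.222 -0.055  1.97   0.005  1.119  0.106] sum -0.1066
t 11.72 p [492.1 136.7 211.2] toolz [0.0117 0.0072] q [ 0.219 -0.021  2.01   0.005  1.14   0.103] sum -0.013
t 12.13 p [493.9 136.5 343.3] toolz [0.0232 0.0096] q [ 0.218 -0.106  1.846  0.004  1.377  0.103] sum -0.0247
```

```bash
python3 -m handwheel '0.2 0 0 0.41 0;0.2 0 0 0.41 0;0.2 0 0 0.41 0;0.2 0 0 0.41 0;0.2 0 0 0.41 0;0.2 0 0 0 0;0.2 0 0 0 0' >/dev/null; python3 q.py
python3 -m handwheel '0.2 0 0.4 0 0;0.2 0 -0.4 0 0;0.2 0 0.4 0 0;0.2 0 0 0 0;0.2 0 0 0 0' >/dev/null; python3 q.py; python3 -c "
from h import *
to(547,139.5,38,95)"
```

```text
t 12.72 p [518.4 143.1 154.9] toolz [0.0723 0.0206] q [0.22  0.05  2.052 0.005 0.965 0.103] sum -0.0751
t 13.13 p [521.7 140.3 129.9] toolz [0.0045 0.0061] q [0.214 0.124 2.021 0.006 0.991 0.096] sum -0.0057
t=13.13 pos=[521.7 140.3 129.9] xyaw=96.6 tooldelta=[-0.042  0.246  0.92 ] |d|=0.953 turn=1.6deg share=0.026 gap 70.3 F [0.3 0.1 0. ] q6 0.1
```

```bash
python3 -m handwheel '0.2 -0.04 0.26 0 0.02;0.2 0 0 0.3 0;0.2 0 0 0 0;0.2 0 0 0 0' >/dev/null; python3 q.py; python3 -c "
from h import *
to(547,139.5,38,95)"
```

```text
t 13.47 p [560.4 142.  114.6] toolz [0.0296 0.0113] q [0.202 0.195 1.97  0.006 0.945 0.105] sum -0.0313
t=13.47 pos=[560.4 142.  114.6] xyaw=95.3 tooldelta=[-0.019 -0.159  0.762] |d|=0.779 turn=0.3deg share=0.006 gap 70.4 F [0.2 0.4 0.5] q6 0.11
```

```bash
python3 -m handwheel '0.2 -0.02 -0.16 0 0;0.2 0 0 0 0;0.2 0 0 0.3 0;0.2 0 0 0 0;0.2 0 0 0 0' >/dev/null; python3 q.py; python3 -c "
from h import *
to(547,139.5,38,95)"
```

```text
t 13.88 p [561.3 142.5 104.3] toolz [0.0632 0.0183] q [0.203 0.191 1.999 0.007 0.886 0.105] sum -0.0656
t=13.88 pos=[561.3 142.5 104.3] xyaw=95.4 tooldelta=[-0.024 -0.187  0.652] |d|=0.679 turn=0.4deg share=0.007 gap 70.6 F [ 0.9 -0.1 -0. ] q6 0.1
```

```bash
cat > q2.py <<'E'
from h import *
import sys
def q():
    s,R=st(); print("t",round(s["time"],2),"p",s["tool_pos"].round(1),"toolz",R[:2,2].round(4),"F",s["force"].round(1),"gap",s["finger_gap"].round(1))
for i in range(int(sys.argv[1])): q(); ctrl.grab_frame("top")
q()
if len(sys.argv)>2: to(*map(float,sys.argv[2:]))
E
python3 -m handwheel '0.2 0 -0.16 0 0' >/dev/null; python3 q2.py 3 547 139.5 38 95
python3 -m handwheel '0.2 0 0 -0.3 0' >/dev/null; python3 q2.py 3 547 139.5 38 95
```

```text
Traceback (most recent call last):
  File "q2.py", line 5, in <module>
    for i in range(int(sys.argv[1])): q(); ctrl.grab_frame("top")
                                      ~^^
  File "q2.py", line 4, in q
    s,R=st(); print("t",round(s["time"],2),"p",s["tool_pos"].round(1),"toolz",R[:2,2].round(4),"F",s["force"].round(1),"gap",s["finger_gap"].round(1))
                                                                                                                             ^^^^^^^^^^^^^^^^^^^^^
AttributeError: 'float' object has no attribute 'round'
Traceback (most recent call last):
  File "q2.py", line 5, in <module>
    for i in range(int(sys.argv[1])): q(); ctrl.grab_frame("top")
                                      ~^^
  File "q2.py", line 4, in q
    s,R=st(); print("t",round(s["time"],2),"p",s["tool_pos"].round(1),"toolz",R[:2,2].round(4),"F",s["force"].round(1),"gap",s["finger_gap"].round(1))
                                                                                                                             ^^^^^^^^^^^^^^^^^^^^^
AttributeError: 'float' object has no attribute 'round'
```

```bash
sed -i 's/s\["finger_gap"\].round(1)/round(s["finger_gap"],1)/' q2.py
python3 q2.py 2 547 139.5 38 95
python3 -m handwheel '0.2 0 -0.1 0 0' >/dev/null; python3 q2.py 3 547 139.5 38 95
```

```text
t 14.05 p [541.7 140.1 132.4] toolz [0.0578 0.0172] F [-0.6 -0.6 -2. ] gap 70.4
t 14.1 p [548.9 141.6 143. ] toolz [0.0744 0.0206] F [1.9 0.  3.8] gap 70.6
t 14.15 p [551.3 142.  143.4] toolz [0.0797 0.0218] F [1.5 0.1 0.9] gap 70.6
t=14.15 pos=[551.3 142.  143.4] xyaw=95.4 tooldelta=[-0.036 -0.131  1.046] |d|=1.055 turn=0.4deg share=0.007 gap 70.6 F [1.5 0.1 0.9] q6 0.11
t 14.23 p [544.  141.6 145.9] toolz [0.0856 0.0229] F [-0.2 -0.8 -0.2] gap 70.7
t 14.28 p [541.9 141.5 145.7] toolz [0.0837 0.0228] F [-1.8 -0.9  0.4] gap 70.4
t 14.33 p [541.5 141.3 144.5] toolz [0.0822 0.0223] F [ 0.4  0.7 -0.6] gap 70.6
t 14.38 p [541.2 141.2 143.5] toolz [0.0809 0.022 ] F [-0.7  0.5 -1.1] gap 70.6
t=14.38 pos=[541.2 141.2 143.5] xyaw=95.4 tooldelta=[-0.038 -0.031  1.056] |d|=1.057 turn=0.4deg share=0.007 gap 70.6 F [-0.7  0.5 -1.1] q6 0.11
```

```bash
python3 -m handwheel '0.2 0 0.4 0 0;0.2 0 -0.4 0 0;0.2 0 0.4 0 0' >/dev/null; python3 q2.py 3 547 139.5 38 95
```

```text
t 14.63 p [547.4 139.  119.3] toolz [0.0204 0.0101] F [-13.9  -1.8 -11.7] gap 70.8
t 14.68 p [563.6 141.2 122.5] toolz [0.0378 0.0128] F [ 4.1  0.1 -2.2] gap 70.3
t 14.73 p [572.5 143.1 131.1] toolz [0.0554 0.0165] F [ 1.5 -0.4  0.9] gap 70.6
t 14.78 p [578.9 144.5 138.2] toolz [0.0687 0.0194] F [1.6 1.1 0.9] gap 70.6
t=14.78 pos=[578.9 144.5 138.2] xyaw=95.4 tooldelta=[-0.033 -0.392  0.977] |d|=1.053 turn=0.4deg share=0.006 gap 70.6 F [1.6 1.1 0.9] q6 0.1
```

```bash
python3 -m handwheel '0.2 0 -0.4 0 0;0.2 0 0.4 0 0;0.2 0 -0.4 0 0;0.2 0 0.4 0 0;0.2 0 0 0 0' >/dev/null; python3 q2.py 3 547 139.5 38 95
```

```text
t 15.2 p [559.6 139.6 115.4] toolz [0.0029 0.0066] F [1.8 0.7 1.6] gap 70.3
t 15.25 p [555.1 139.1 115.1] toolz [-0.0045  0.0054] F [-3.6 -0.8 -0.9] gap 70.5
t 15.3 p [557.3 139.6 117.5] toolz [0.0006 0.0064] F [ 0.3 -0.1  0.7] gap 70.5
t 15.35 p [559.5 140.1 119.6] toolz [0.0057 0.0074] F [0.1 0.2 1. ] gap 70.3
t=15.35 pos=[559.5 140.1 119.6] xyaw=95.4 tooldelta=[ 0.    -0.13   0.815] |d|=0.826 turn=0.4deg share=0.006 gap 70.3 F [0.1 0.2 1. ] q6 0.1
```

Tilt is corrected. From here I use single rows, letting each one settle.

```bash
python3 -m handwheel '0.2 0 -0.12 0 0' >/dev/null; python3 q2.py 2
python3 -m handwheel '0.2 0 0 0.4 0' >/dev/null; python3 q2.py 3 547 139.5 38 95
```

```text
t 15.43 p [553.3 140.1 124.4] toolz [0.0167 0.0096] F [ 0.7 -0.3  0.4] gap 70.5
t 15.48 p [550.8 139.9 124.8] toolz [0.0149 0.0095] F [-1.5 -0.4 -0.3] gap 70.2
t 15.53 p [550.6 139.8 124.3] toolz [0.0142 0.0093] F [ 0.2  0.8 -0.6] gap 70.1
t 15.62 p [559.8 142.1  94.8] toolz [0.035  0.0136] F [2.3 0.  0.3] gap 70.4
t 15.67 p [553.2 140.8  83.8] toolz [0.0204 0.0105] F [-1.7 -0.6 -3.8] gap 70.2
t 15.72 p [550.3 140.1  83.4] toolz [0.013 0.009] F [-1.2 -0.2 -1.9] gap 70.6
t 15.77 p [550.6 140.2  84.5] toolz [0.0132 0.0091] F [-0.2 -0.2  0.7] gap 70.4
t=15.77 pos=[550.6 140.2  84.5] xyaw=95.4 tooldelta=[-0.007 -0.043  0.464] |d|=0.466 turn=0.4deg share=0.007 gap 70.4 F [-0.2 -0.2  0.7] q6 0.1
```

```bash
python3 -m handwheel '0.2 0 0 0.2 0' >/dev/null; python3 q2.py 3 547 139.5 38 95
```

```text
t 15.85 p [555.2 141.3  69.8] toolz [0.0226 0.011 ] F [1.7 0.4 1. ] gap 70.6
t 15.9 p [551.6 140.6  64.4] toolz [0.015  0.0094] F [-0.5 -0.2 -1.9] gap 70.5
t 15.95 p [550.4 140.3  64.5] toolz [0.0119 0.0088] F [-1.6 -0.4  0.4] gap 70.4
t 16.0 p [550.8 140.4  65.3] toolz [0.0128 0.009 ] F [-0.4  0.1  0.3] gap 70.8
t=16.00 pos=[550.8 140.4  65.3] xyaw=95.4 tooldelta=[-0.007 -0.042  0.272] |d|=0.276 turn=0.4deg share=0.007 gap 70.8 F [-0.4  0.1  0.3] q6 0.1
```

```bash
python3 -m handwheel '0.2 0 -0.04 0.27 0' >/dev/null; python3 q2.py 3 547 139.5 38 95
python3 -m handwheel '1 0 0 0 0;1 0 0 0 0;1 0 0 0 0;1 0 0 0 0' >/dev/null; python3 q2.py 1 547 139.5 38 95
```

```text
t 16.08 p [553.5 141.6  44.8] toolz [0.0254 0.0116] F [ 0.9  0.1 -0.1] gap 70.6
t 16.13 p [547.1 140.3  37.3] toolz [0.0134 0.0091] F [-2.  -0.5 -2.5] gap 70.5
t 16.18 p [545.3 139.9  37.2] toolz [0.0088 0.0082] F [-1.8 -0.4  0.1] gap 70.9
t 16.23 p [546.1 140.   38.2] toolz [0.0102 0.0084] F [-0.  -0.4 -0.2] gap 70.5
t=16.23 pos=[546.1 140.   38.2] xyaw=95.4 tooldelta=[-0.006  0.009  0.002] |d|=0.011 turn=0.4deg share=0.007 gap 70.5 F [-0.  -0.4 -0.2] q6 0.1
t 16.57 p [549.3 140.7  43.7] toolz [0.0161 0.0097] F [-2.2 -1.1  1. ] gap 46.0
t 16.62 p [549.3 140.7  43.7] toolz [0.0159 0.0097] F [-0.7 -0.4 -0. ] gap 42.1
t=16.62 pos=[549.3 140.7  43.7] xyaw=95.4 tooldelta=[-0.01  -0.025  0.057] |d|=0.063 turn=0.4deg share=0.007 gap 42.1 F [-0.7 -0.4 -0. ] q6 0.1
```

```bash
python3 -m handwheel '1 0 0 0 0;1 0 0 0 0;1 0 0 -0.4 0;1 0 0 -0.4 0;1 0 0 -0.3 0' >/dev/null; python3 q2.py 2 411 -281 150 97
```

```text
t 17.03 p [538.9 137.7 145.2] toolz [-0.0084  0.0046] F [ 0.7 -0.2 -2. ] gap 39.6
t 17.08 p [543.  138.6 151.9] toolz [0.0018 0.0067] F [ 0.8 -0.1  0.5] gap 39.4
t 17.13 p [543.7 138.7 150. ] toolz [0.0041 0.0071] F [ 1.5  0.6 -3. ] gap 39.0
t=17.13 pos=[543.7 138.7 150. ] xyaw=95.4 tooldelta=[-4.054 -1.716 -0.035] |d|=4.402 turn=-1.6deg share=-0.027 gap 39.0 F [ 1.5  0.6 -3. ] q6 0.1
```

```bash
python3 -m handwheel '1 -0.37 -0.155 0 0;1 -0.37 -0.155 0 0;1 -0.37 -0.155 0 0;1 -0.37 -0.155 0 0;1 -0.37 -0.155 0 0' >/dev/null; python3 -m handwheel '1 -0.37 -0.155 0 0;1 -0.37 -0.155 0 0;1 -0.37 -0.155 0 0;1 -0.37 -0.155 0 0' >/dev/null; python3 q2.py 3 411 -281 150 97
```

```text
t 17.88 p [ 431.1 -208.9  134.8] toolz [0.0002 0.0139] F [ 1.9 -0.5 -2.8] gap 39.1
t 17.93 p [ 429.  -215.6  134.6] toolz [-0.0016  0.0083] F [-0.4 -5.  -1.6] gap 39.4
t 17.98 p [ 430.3 -212.3  134.7] toolz [-0.0006  0.0117] F [ 0.5 -0.  -2.5] gap 39.1
t 18.03 p [ 431.  -210.   134.8] toolz [-0.0003  0.0138] F [ 0.4 -0.4 -2.4] gap 38.9
t=18.03 pos=[ 431.  -210.   134.8] xyaw=95.9 tooldelta=[-0.684 -0.273 -0.162] |d|=0.754 turn=-1.1deg share=-0.018 gap 38.9 F [ 0.4 -0.4 -2.4] q6 -0.62
```

```bash
python3 -m handwheel '1 -0.34 -0.135 0 0;1 -0.34 -0.135 0 0' >/dev/null; python3 q2.py 3 411 -281 50 97
python3 -m handwheel '1 0 0 0.4 0' >/dev/null; python3 q2.py 3 411 -281 50 97
```

```text
t 18.2 p [ 411.2 -275.3  130.7] toolz [-0.0022  0.02  ] F [ 0.1 -0.3 -2.8] gap 39.4
t 18.25 p [ 410.  -280.8  130.8] toolz [-0.0028  0.0154] F [-0.8 -4.1 -2.7] gap 39.2
t 18.3 p [ 410.7 -278.4  130.9] toolz [-0.0021  0.0181] F [ 0.7  0.8 -2.1] gap 39.4
t 18.35 p [ 410.9 -276.6  130.8] toolz [-0.0023  0.02  ] F [ 0.3 -0.5 -2.9] gap 39.4
t=18.35 pos=[ 410.9 -276.6  130.8] xyaw=95.9 tooldelta=[-0.06  -0.004  0.807] |d|=0.809 turn=-1.1deg share=-0.018 gap 39.4 F [ 0.3 -0.5 -2.9] q6 -0.76
t 18.43 p [ 416.8 -279.1   97. ] toolz [0.01   0.0116] F [ 2.6 -1.4 -2.2] gap 39.1
t 18.48 p [ 409.9 -273.5   85.2] toolz [-0.0048  0.0227] F [-1.9  2.8 -7.8] gap 39.1
t 18.53 p [ 407.4 -271.3   85.4] toolz [-0.0112  0.0274] F [-2.2  2.2 -4.3] gap 39.3
t 18.58 p [ 408.3 -272.    87.3] toolz [-0.0095  0.026 ] F [-0.1 -0.1 -3.3] gap 39.4
t=18.58 pos=[ 408.3 -272.    87.3] xyaw=96.0 tooldelta=[-0.102  0.02   0.371] |d|=0.385 turn=-1.0deg share=-0.017 gap 39.4 F [-0.1 -0.1 -3.3] q6 -0.76
```

```bash
python3 -m handwheel '1 -0.09 0.02 0.3 0' >/dev/null; python3 q2.py 3 411 -281 50 97
python3 -m handwheel '1 0 0 0.07 0' >/dev/null; python3 q2.py 3 411 -281 50 97
```

```text
t 18.67 p [ 415.2 -280.9   61.9] toolz [-0.0017  0.0208] F [ 1.4 -1.6 -1.9] gap 39.3
t 18.72 p [ 411.1 -278.7   53.6] toolz [-0.0111  0.0272] F [-0.5  0.1 -7.1] gap 39.4
t 18.77 p [ 409.4 -277.3   54.4] toolz [-0.0148  0.0303] F [-0.9  1.1 -2.9] gap 39.3
t 18.82 p [ 410.1 -277.8   56. ] toolz [-0.0132  0.0292] F [-0.3  0.3 -3.2] gap 39.3
t=18.82 pos=[ 410.1 -277.8   56. ] xyaw=96.1 tooldelta=[-0.034  0.006  0.059] |d|=0.068 turn=-0.9deg share=-0.016 gap 39.3 F [-0.3  0.3 -3.2] q6 -0.77
t 18.9 p [ 411.9 -278.1   51.2] toolz [-0.0102  0.027 ] F [ 0.6 -0.1 -2.1] gap 39.4
t 18.95 p [ 410.8 -277.1   49.4] toolz [-0.0123  0.0288] F [-0.5  0.6 -3.8] gap 39.3
t 19.0 p [ 410.4 -277.1   49.6] toolz [-0.0129  0.0291] F [-0.3  1.  -1.7] gap 39.4
t 19.05 p [ 410.5 -277.4   49.9] toolz [-0.0124  0.0287] F [ 0.   0.7 -2.6] gap 39.2
t=19.05 pos=[ 410.5 -277.4   49.9] xyaw=96.1 tooldelta=[-0.036  0.001 -0.002] |d|=0.036 turn=-0.9deg share=-0.015 gap 39.2 F [ 0.   0.7 -2.6] q6 -0.77
```

Still carrying the weight (about −2.6 N), so it isn't on the floor yet. I go down a bit more.

```bash
python3 -m handwheel '1 0 0 0.03 0' >/dev/null; python3 q2.py 3 411 -281 50 97
python3 -m handwheel '1 0 0 0.03 0' >/dev/null; python3 q2.py 3 411 -281 50 97
```

```text
t 19.13 p [ 411.5 -277.8   48.4] toolz [-0.0102  0.027 ] F [-0.7 -0.4 -2.9] gap 39.1
t 19.18 p [ 411.5 -277.6   48. ] toolz [-0.0101  0.0273] F [0.5 0.4 0.8] gap 39.3
t 19.23 p [ 411.5 -277.8   48.1] toolz [-0.0102  0.0273] F [ 0.6  0.6 -0.4] gap 39.3
t 19.28 p [ 411.5 -277.8   48.1] toolz [-0.0102  0.0275] F [ 1.1  1.6 -0.1] gap 39.7
t=19.28 pos=[ 411.5 -277.8   48.1] xyaw=96.1 tooldelta=[-0.031 -0.008 -0.02 ] |d|=0.038 turn=-0.9deg share=-0.015 gap 39.7 F [ 1.1  1.6 -0.1] q6 -0.77
t 19.37 p [ 411.4 -277.8   47.5] toolz [-0.0113  0.0281] F [-13.9   6.6  31.9] gap 39.0
t 19.42 p [ 411.3 -277.8   47.5] toolz [-0.0116  0.0281] F [-6.8  4.3 17.6] gap 39.2
t 19.47 p [ 411.3 -277.8   47.5] toolz [-0.0114  0.0279] F [-7.3  4.8 17.1] gap 39.4
t 19.52 p [ 411.2 -277.8   47.5] toolz [-0.0113  0.028 ] F [-6.8  5.  17.2] gap 39.3
t=19.52 pos=[ 411.2 -277.8   47.5] xyaw=96.1 tooldelta=[-0.031 -0.006 -0.026] |d|=0.041 turn=-0.9deg share=-0.015 gap 39.3 F [-6.8  5.  17.2] q6 -0.77
```

```bash
python3 -m handwheel '0.37 0 0 0 0;0.37 0 0 0 0;0.37 0 0 0 0' >/dev/null; python3 q2.py 1
python3 -m handwheel '0.37 0 0 -0.4 0;0.37 0 0 -0.4 0;0.37 0 0 -0.4 0;0.37 0 0 -0.2 0' >/dev/null; python3 q2.py 2
python3 - <<'E'
from h import *
f=ctrl.grab_frame("top");cv2.imwrite("pics/t5.png",cv2.resize(f["img"][170:300,270:450],None,fx=4,fy=4))
f=ctrl.grab_frame("side");cv2.imwrite("pics/s5.png",f["img"])
f=wrist();cv2.imwrite("pics/w5.png",f["img"])
E
```

```text
t 19.77 p [ 412.5 -279.3   50.5] toolz [-0.0077  0.0249] F [-0.1  0.8 -0. ] gap 55.2
t 19.82 p [ 412.6 -279.4   50.6] toolz [-0.0076  0.0248] F [ 0.5 -0.8  0.8] gap 55.5
t 20.15 p [ 409.2 -279.7  187. ] toolz [-0.0222  0.0359] F [ 0.9 -1.   0.1] gap 55.9
t 20.2 p [ 410.7 -280.9  190. ] toolz [-0.0183  0.0328] F [ 1.1 -1.2  2.2] gap 55.4
t 20.25 p [ 410.3 -280.5  187.5] toolz [-0.0191  0.0335] F [-0.  -0.7  0.2] gap 55.5
```

View pics/t5.png

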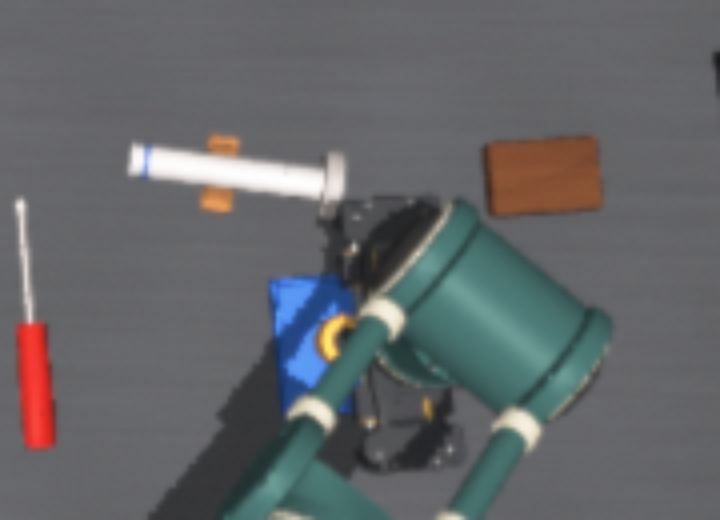

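View pics/s5.png

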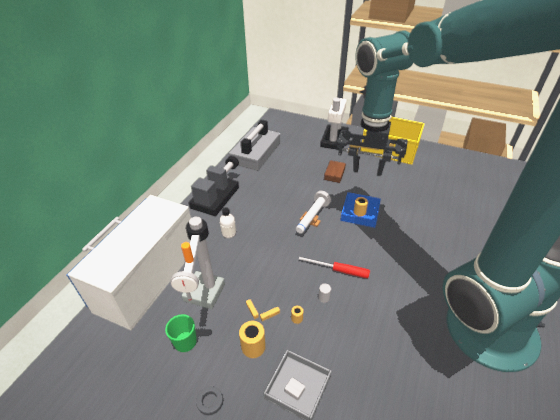

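View pics/w5.png

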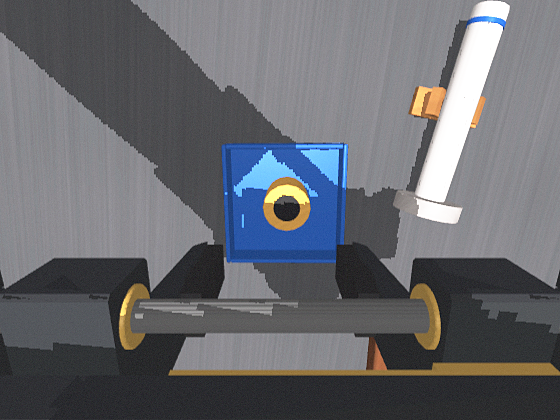

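Run:
```python
from h import *
f=wrist()
h=np.array([560.4,-107.6,28]);d=np.array([22.6,163.7,0]);d/=np.linalg.norm(d)
im=f["img"].copy()
for s in (0,7,14,40,80,120,150,163):
    p=proj(f,h-d*163+d*(s-7)); print(s,p); cv2.circle(im,tuple(int(v) for v in p),2,(0,0,255),-1)
t=ctrl.grab_frame("top")
cv2.imwrite("pics/w6.png",cv2.resize(im[0:240,360:560],None,fx=2.5,fy=2.5))
im=t["img"].copy()
```

```text
0 [427.7 216.5]
7 [430.4 209.2]
14 [433.1 201.8]
40 [443.5 173.5]
80 [460.4 127.6]
120 [478.5  78.5]
150 [493.   39.4]
163 [499.5  21.8]
```

View pics/w6.png

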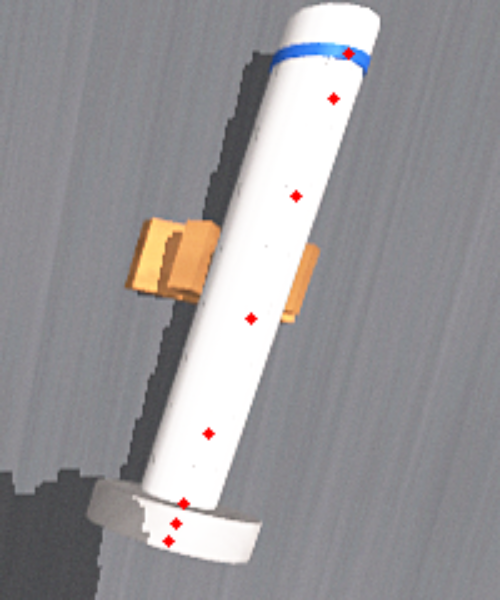

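Run:
```python
from h import *
f=wrist()
P=lambda u,v:plane(f,360+u/2.5-.3,v/2.5-.3,28)
pts=[P(320,64),P(243,275),P(181,498)]; print(pts)
d=pts[0]-pts[2]; print(np.degrees(np.arctan2(d[1],d[0])),np.linalg.norm(d))
print("head end far",P(340,8))
# colour fit in fresh top view
t=ctrl.grab_frame("top"); im=t["img"]
cv2.imwrite("pics/t6.png",cv2.resize(im[195:230,295:365],None,fx=10,fy=10,interpolation=cv2.INTER_CUBIC))
```

```text
[array([ 549.6, -117.6,   28. ]), array([ 540.5, -182.3,   28. ]), array([ 536.2, -258.8,   28. ])]
84.57881762720963 141.83441049336372
head end far [ 551.8 -101.6   28. ]
```

View pics/t6.png

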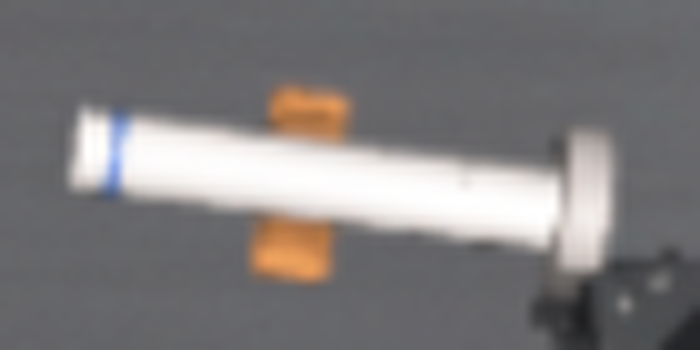

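Run:
```python
from h import *
t=ctrl.grab_frame("top")
P=lambda u,v:plane(t,295+u/10-.45,195+v/10-.45,28)
a,b,c,e=P(76,148),P(118,155),P(585,200),P(550,207)
print(a,b,c,e); d=a-c;print(np.degrees(np.arctan2(d[1],d[0])),np.linalg.norm(d))
d=b-e;print(np.degrees(np.arctan2(d[1],d[0])))
```

```text
[ 554.7 -106.6   28. ] [ 552.8 -120.2   28. ] [ 541.9 -271.5   28. ] [ 539.3 -260.2   28. ]
85.56144133853137 165.3960398558563
84.49207945019533
```

```bash
python3 -m handwheel '0.2 0 0 0 0.093;0.2 0 0 0 0.093' >/dev/null; python3 q2.py 2 548 -180 190 84.8
```

```text
t 20.82 p [ 405.9 -277.1  178.9] toolz [-0.032   0.0434] F [-0.2 -0.2  0.3] gap 66.6
t 20.87 p [ 405.8 -277.   178.7] toolz [-0.0321  0.0435] F [ 0.4  0.3 -0.9] gap 69.5
t 20.92 p [ 405.9 -277.1  178.9] toolz [-0.0319  0.0433] F [-0.9  0.8  0.1] gap 70.6
t=20.92 pos=[ 405.9 -277.1  178.9] xyaw=84.8 tooldelta=[ 1.099  1.324 -0.114] |d|=1.724 turn=0.0deg share=0.000 gap 70.6 F [-0.9  0.8  0.1] q6 -0.58
```

```bash
python3 -m handwheel '0.2 0.27 0.33 0 0;0.2 0.27 0.33 0 0;0.2 0.27 0.33 0 0;0.2 0.27 0.33 0 0' >/dev/null; python3 q2.py 3 552 -132.6 190 84.8
python3 - <<'E'
from h import *
f=wrist();cv2.imwrite("pics/w7.png",f["img"])
E
```

```text
t 21.25 p [ 542.4 -184.9  176.1] toolz [-0.0369  0.0426] F [ 0.  -1.1  0.8] gap 70.5
t 21.3 p [ 548.4 -180.9  176.4] toolz [-0.031   0.0451] F [5.  1.9 0.8] gap 70.0
t 21.35 p [ 545.5 -182.8  176.2] toolz [-0.0345  0.0434] F [-0.2 -0.5 -1.2] gap 70.6
t 21.4 p [ 543.2 -184.1  175.9] toolz [-0.0371  0.0427] F [-0.1  0.3 -0.5] gap 70.6
t=21.40 pos=[ 543.2 -184.1  175.9] xyaw=85.0 tooldelta=[ 0.525  0.038 -0.122] |d|=0.541 turn=0.2deg share=0.004 gap 70.6 F [-0.1  0.3 -0.5] q6 -0.31
```

View pics/w7.png

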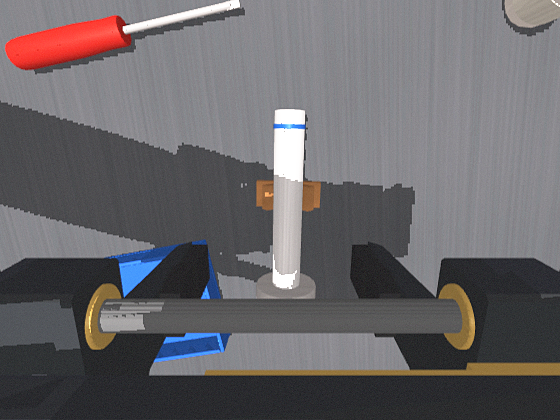

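Run:
```python
from h import *
f=wrist()
a=plane(f,289.5,126,28);b=plane(f,287,282,28);e=plane(f,290,111,28)
print(a,b,e,"toptangent",plane(f,290,112,41)); d=a-b;print(np.degrees(np.arctan2(d[1],d[0])),np.linalg.norm(d))
d/=np.linalg.norm(d); g=b+d*131; print("grasp s=145",g); to(g[0],g[1],28,85)
```

```text
[ 549.9 -118.9   28. ] [ 536.2 -259.9   28. ] [ 551.2 -107.    28. ] toptangent [ 551.3 -108.4   41. ]
84.45038355352911 141.66400389654385
grasp s=145 [ 548.86870871 -129.51401985   28.        ]
t=21.50 pos=[ 540.8 -185.6  175.7] xyaw=84.8 tooldelta=[0.508 0.092 1.496] |d|=1.582 turn=-0.2deg share=-0.003 gap 70.4 F [-0.  -0.   0.1] q6 -0.31
```

```bash
python3 -m handwheel '0.2 0.27 0.06 0 0;0.2 0.25 0.05 0 0' >/dev/null; python3 q2.py 2 549.8 -131 28 84.8
python3 -m handwheel '0.2 0 0 0.4 0' >/dev/null; python3 q2.py 3 549.8 -131 28 84.8
python3 -m handwheel '0.2 0 0 0.4 0' >/dev/null; python3 q2.py 3 549.8 -131 28 84.8
```

```text
t 21.67 p [ 553.5 -139.2  176.4] toolz [-0.0409  0.041 ] F [-0.   0.6 -0.2] gap 70.7
t 21.72 p [ 554.3 -135.6  176.6] toolz [-0.0403  0.0434] F [0.1 2.1 0.8] gap 70.6
t 21.77 p [ 553.9 -137.3  176.6] toolz [-0.0407  0.0415] F [-0.9  0.3 -0.3] gap 70.3
t=21.77 pos=[ 553.9 -137.3  176.6] xyaw=84.8 tooldelta=[0.003 0.019 1.488] |d|=1.488 turn=-0.0deg share=-0.001 gap 70.3 F [-0.9  0.3 -0.3] q6 -0.22
t 21.85 p [ 557.9 -138.4  144.5] toolz [-0.0253  0.0361] F [ 1.6 -0.8  0.8] gap 70.7
t 21.9 p [ 549.6 -136.1  132. ] toolz [-0.0437  0.0417] F [-3.9  1.2 -5. ] gap 70.3
t 21.95 p [ 547.3 -135.6  132. ] toolz [-0.0501  0.0437] F [-1.6  0.3 -0.2] gap 70.4
t 22.0 p [ 548.5 -136.   133.9] toolz [-0.0479  0.0432] F [-0.3  0.6  0.6] gap 70.4
t=22.00 pos=[ 548.5 -136.   133.9] xyaw=84.7 tooldelta=[0.01  0.063 1.058] |d|=1.060 turn=-0.1deg share=-0.001 gap 70.4 F [-0.3  0.6  0.6] q6 -0.23
t 22.08 p [ 552.9 -137.7  103.2] toolz [-0.0332  0.0385] F [ 1.  -0.4  1.5] gap 70.6
t 22.13 p [ 544.4 -135.2   91.5] toolz [-0.0511  0.0437] F [-3.5  0.8 -4.8] gap 70.3
t 22.18 p [ 542.5 -134.4   91.9] toolz [-0.0566  0.0455] F [-1.9  1.4 -1. ] gap 70.3
t 22.23 p [ 544.1 -134.7   94. ] toolz [-0.0536  0.0448] F [-0.7  0.6  1.3] gap 70.5
t=22.23 pos=[ 544.1 -134.7   94. ] xyaw=84.7 tooldelta=[0.016 0.092 0.657] |d|=0.663 turn=-0.1deg share=-0.002 gap 70.5 F [-0.7  0.6  1.3] q6 -0.23
```

```bash
python3 -m handwheel '0.2 0 0.07 0 0' >/dev/null; python3 q2.py 2
python3 -m handwheel '0.2 0 0 0.12 0;0.2 0 0 0.12 0;0.2 0 0 0.12 0;0.2 0 0 0.12 0;0.2 0 0 0 0' >/dev/null; python3 q2.py 3 549.8 -131 28 84.8
```

```text
t 22.32 p [ 550.7 -136.    95. ] toolz [-0.0539  0.0448] F [ 0.1 -0.6  0.5] gap 70.3
t 22.37 p [ 552.9 -136.5   95.5] toolz [-0.051  0.044] F [ 1.3 -0.3  0.6] gap 70.9
t 22.42 p [ 553.2 -136.4   95.8] toolz [-0.05    0.0437] F [ 0.3 -0.2  0.9] gap 70.6
t 22.83 p [ 555.8 -136.    49.5] toolz [-0.0395  0.0404] F [-0.7  0.9 -0.1] gap 70.3
t 22.88 p [ 556.2 -136.1   50.3] toolz [-0.039   0.0402] F [0.6 0.3 0.4] gap 70.4
t 22.93 p [ 556.8 -136.3   51.2] toolz [-0.0377  0.0398] F [-0.3 -0.   0.3] gap 70.2
t 22.98 p [ 557.5 -136.6   52. ] toolz [-0.0363  0.0393] F [ 0.4  0.7 -0.3] gap 70.3
t=22.98 pos=[ 557.5 -136.6   52. ] xyaw=84.7 tooldelta=[ 0.039 -0.072  0.245] |d|=0.258 turn=-0.1deg share=-0.002 gap 70.3 F [ 0.4  0.7 -0.3] q6 -0.23
```

```bash
python3 -m handwheel '0.2 0.03 -0.07 0.23 0' >/dev/null; python3 q2.py 3 549.8 -131 28 84.8
```

```text
t 23.07 p [ 555.7 -133.9   34. ] toolz [-0.0253  0.036 ] F [1.3 0.3 0.2] gap 70.6
t 23.12 p [ 548.5 -131.3   27.1] toolz [-0.038  0.04 ] F [-2.4 -0.1 -3. ] gap 70.5
t 23.17 p [ 547.  -130.9   27.2] toolz [-0.0419  0.0411] F [-2.1 -0.3 -0.8] gap 70.6
t 23.22 p [ 548.2 -131.4   28.3] toolz [-0.0401  0.0405] F [-1.3  0.6 -1. ] gap 70.4
t=23.22 pos=[ 548.2 -131.4   28.3] xyaw=84.7 tooldelta=[0.005 0.016 0.002] |d|=0.017 turn=-0.1deg share=-0.002 gap 70.4 F [-1.3  0.6 -1. ] q6 -0.23
```

```bash
python3 -m handwheel '1 0 0 0.01 0' >/dev/null; python3 q2.py 9 549.8 -131 28 84.8
```

```text
t 23.3 p [ 548.8 -131.5   28.1] toolz [-0.0391  0.0402] F [-0.1  1.3  0.9] gap 66.2
t 23.35 p [ 548.5 -131.4   27.8] toolz [-0.0397  0.0404] F [-0.5  0.7  0.2] gap 62.0
t 23.4 p [ 548.7 -131.5   28. ] toolz [-0.0392  0.0402] F [-0.1 -1.   0.5] gap 58.0
t 23.45 p [ 548.9 -131.6   28.2] toolz [-0.0388  0.0401] F [-0.1  0.8  0.3] gap 54.1
t 23.5 p [ 548.9 -131.6   28.2] toolz [-0.0386  0.04  ] F [ 0.2 -1.   0.7] gap 49.9
t 23.55 p [ 548.9 -131.6   28.2] toolz [-0.0386  0.04  ] F [-0.4  0.5  0. ] gap 46.1
t 23.6 p [ 548.8 -131.6   28. ] toolz [-0.0388  0.0401] F [ 0.2 -0.5 -0. ] gap 42.0
t 23.65 p [ 548.7 -131.5   27.9] toolz [-0.039   0.0401] F [-0.3 -0.2  0.3] gap 37.9
t 23.7 p [ 548.5 -131.5   27.8] toolz [-0.0393  0.0402] F [-0.9  0.6 -0.9] gap 33.9
t 23.75 p [ 548.4 -131.4   27.7] toolz [-0.0395  0.0403] F [-1.  -0.1  0.5] gap 29.9
t=23.75 pos=[ 548.4 -131.4   27.7] xyaw=84.7 tooldelta=[ 0.006  0.013 -0.004] |d|=0.015 turn=-0.1deg share=-0.002 gap 29.9 F [-1.  -0.1  0.5] q6 -0.23
```

```bash
python3 q2.py 3; python3 -m handwheel '1 -0.02 0 -0.1 0' >/dev/null; python3 q2.py 4
python3 - <<'E'
from h import *
f=ctrl.grab_frame("side");cv2.imwrite("pics/s8.png",cv2.resize(f["img"][160:260,260:400],None,fx=5,fy=5,interpolation=cv2.INTER_CUBIC))
print(ctrl.get_state()["torque"])
E
```

```text
t 23.75 p [ 548.4 -131.4   27.7] toolz [-0.0395  0.0403] F [-1.  -0.1  0.5] gap 29.9
t 23.8 p [ 548.6 -131.4   27.6] toolz [-0.039   0.0404] F [ 2.8  1.9 -0.5] gap 25.6
t 23.85 p [ 548.8 -131.4   27.6] toolz [-0.0387  0.0403] F [ 0.9 -0.1  1.2] gap 24.6
t 23.9 p [ 548.8 -131.4   27.6] toolz [-0.0387  0.0402] F [ 1.4  0.2 -0.1] gap 24.4
t 23.98 p [ 547.2 -133.    35.8] toolz [-0.0427  0.0415] F [ 0.1  0.4 -4.7] gap 24.4
t 24.03 p [ 548.8 -134.    38.6] toolz [-0.0396  0.0404] F [-0.4  0.4 -1.7] gap 24.5
t 24.08 p [ 549.1 -134.1   38.4] toolz [-0.0385  0.0402] F [ 0.2 -0.2 -3.3] gap 24.7
t 24.13 p [ 548.8 -133.9   37.9] toolz [-0.0388  0.0404] F [-0.9  0.5 -4.3] gap 24.5
t 24.18 p [ 548.6 -133.8   37.5] toolz [-0.0393  0.0405] F [ 1.1  0.8 -3.5] gap 24.6
[ 0.13324437 -0.198111    0.05512409]
```

View pics/s8.png

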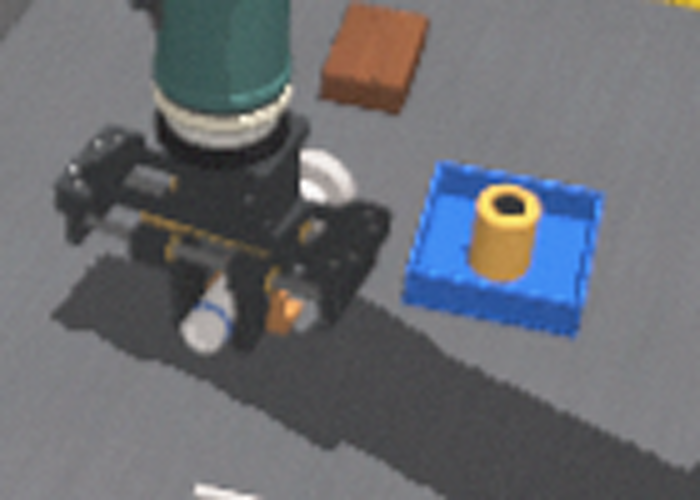

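```bash
python3 -m handwheel '1 0 0 0.08 0' >/dev/null; python3 q2.py 3; python3 -m handwheel '0.715 0 0 0 0;0.715 0 0 0 0' >/dev/null; python3 q2.py 3
```

```text
t 24.32 p [ 549.2 -133.6   30.3] toolz [-0.0372  0.0402] F [ 1.7  2.1 -1.9] gap 24.9
t 24.37 p [ 547.9 -133.2   28. ] toolz [-0.0395  0.0407] F [4.9 0.4 0.2] gap 24.6
t 24.42 p [ 548.1 -133.3   28.4] toolz [-0.0394  0.0405] F [ 0.7  1.2 -0.9] gap 24.5
t 24.47 p [ 548.2 -133.3   28.7] toolz [-0.0397  0.0404] F [ 0.4  1.1 -0.7] gap 24.2
t 24.63 p [ 548.1 -133.3   28.4] toolz [-0.0403  0.0404] F [-0.2  0.6 -1.9] gap 25.3
t 24.68 p [ 548.1 -133.2   28.4] toolz [-0.0403  0.0404] F [ 0.1  1.2 -2. ] gap 24.9
t 24.73 p [ 548.1 -133.3   28.5] toolz [-0.0401  0.0404] F [ 0.8  1.6 -1.7] gap 24.9
t 24.78 p [ 548.1 -133.3   28.6] toolz [-0.04    0.0404] F [ 0.3 -0.  -1.4] gap 25.4
```

```bash
python3 -m handwheel '0.715 -0.02 0 -0.09 0' >/dev/null; python3 q2.py 5
python3 - <<'E'
from h import *
f=ctrl.grab_frame("side");cv2.imwrite("pics/s9.png",cv2.resize(f["img"][160:260,260:400],None,fx=5,fy=5,interpolation=cv2.INTER_CUBIC))
f=ctrl.grab_frame("wrist");cv2.imwrite("pics/w9.png",f["img"])
E
```

```text
t 24.87 p [ 546.8 -134.9   36. ] toolz [-0.0435  0.0416] F [ 0.8  1.7 -2.3] gap 25.3
t 24.92 p [ 548.4 -135.9   38.7] toolz [-0.0403  0.0404] F [-0.5  2.  -1. ] gap 25.4
t 24.97 p [ 548.8 -136.    38.7] toolz [-0.039   0.0402] F [-0.8  0.3 -1.5] gap 25.0
t 25.02 p [ 548.6 -135.9   38.3] toolz [-0.0394  0.0403] F [-0.6  0.7 -2.4] gap 25.2
t 25.07 p [ 548.3 -135.7   37.9] toolz [-0.0399  0.0405] F [-0.8  0.8 -2.6] gap 25.4
t 25.12 p [ 548.1 -135.6   37.7] toolz [-0.0401  0.0405] F [-0.2 -0.1 -2.4] gap 25.1
```

View pics/s9.png

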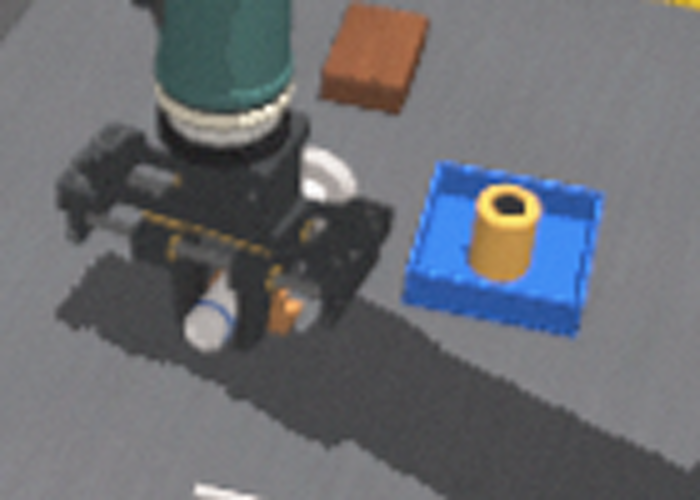

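View pics/w9.png

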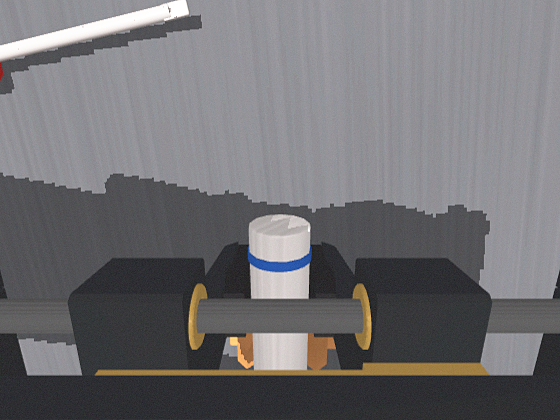

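```bash
cat > arc.py <<'E'
from h import *
import sys
u=np.array([.092,.9957]); P=np.array([534.9,-275.7]); s=143.
for th in sys.argv[1:]:
    t=np.radians(float(th)); a=s*np.cos(t)-28*np.sin(t); z=s*np.sin(t)+28*np.cos(t)
    x,y=P+u*a; print(th,end=" "); to(x,y,z,84.7)
E
python3 arc.py 10 15
```

```text
10 t=25.22 pos=[ 548.1 -135.6   37.4] xyaw=84.7 tooldelta=[-0.042 -0.009 -0.151] |d|=0.158 turn=0.0deg share=0.000 gap 25.2 F [-0.3  0.9 -0.8] q6 -0.23
15 t=25.22 pos=[ 548.1 -135.6   37.4] xyaw=84.7 tooldelta=[-0.089 -0.014 -0.27 ] |d|=0.284 turn=0.0deg share=0.000 gap 25.2 F [-0.3  0.9 -0.8] q6 -0.23
```

```bash
python3 -m handwheel '0.713 -0.045 0 -0.15 0' >/dev/null; python3 q2.py 4; python3 arc.py 20
python3 - <<'E'
from h import *
f=ctrl.grab_frame("side");cv2.imwrite("pics/s10.png",cv2.resize(f["img"][160:260,260:400],None,fx=5,fy=5,interpolation=cv2.INTER_CUBIC))
f=ctrl.grab_frame("wrist");cv2.imwrite("pics/w10.png",f["img"])
E
```

```text
t 25.3 p [ 545.7 -139.3   49.4] toolz [-0.046   0.0427] F [-0.7  1.4 -2.1] gap 25.2
t 25.35 p [ 548.7 -141.3   53.8] toolz [-0.0398  0.0399] F [-0.2 -0.9 -0.6] gap 25.3
t 25.4 p [ 549.6 -141.4   53.7] toolz [-0.0374  0.0394] F [ 0.1  0.3 -2. ] gap 25.5
t 25.45 p [ 549.2 -141.1   53. ] toolz [-0.0381  0.0398] F [-0.2  0.7 -1.2] gap 25.5
t 25.5 p [ 548.7 -140.8   52.4] toolz [-0.0393  0.0402] F [-0.6  1.1 -2.6] gap 25.5
20 t=25.50 pos=[ 548.7 -140.8   52.4] xyaw=84.7 tooldelta=[-0.1   -0.023 -0.231] |d|=0.253 turn=0.0deg share=0.000 gap 25.5 F [-0.6  1.1 -2.6] q6 -0.24
```

View pics/s10.png

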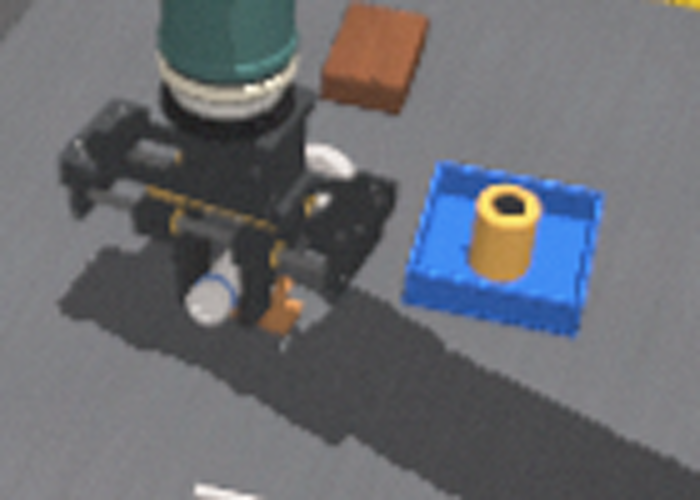

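View pics/w10.png

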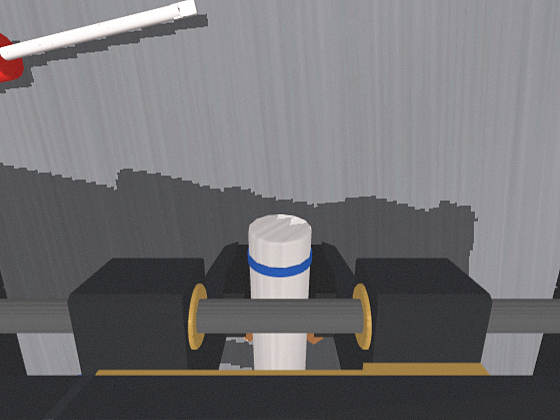

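Run:
```python
from h import *
f=ctrl.grab_frame("wrist"); M=np.linalg.inv(np.array(f["mount"]));K=np.array(f["K"])
for th in (0,5,10,15,20,40,90):
    t=np.radians(th); o=[]
    for r,off in ((27,0),(27,13),(27,-13)):
        p=np.array([r*np.cos(t)-off*np.sin(t),0,-r*np.sin(t)-off*np.cos(t),1]); c=M@p; q=K@c[:3]; o.append((q[:2]/q[2]).round(0).tolist())
    print(th,"face centre/top/bottom",o)
```

```text
0 face centre/top/bottom [[279.0, 221.0], [279.0, 232.0], [279.0, 212.0]]
5 face centre/top/bottom [[279.0, 224.0], [279.0, 238.0], [279.0, 212.0]]
10 face centre/top/bottom [[279.0, 226.0], [279.0, 244.0], [279.0, 212.0]]
15 face centre/top/bottom [[279.0, 229.0], [279.0, 250.0], [279.0, 212.0]]
20 face centre/top/bottom [[279.0, 233.0], [279.0, 257.0], [279.0, 213.0]]
40 face centre/top/bottom [[279.0, 253.0], [279.0, 287.0], [279.0, 223.0]]
90 face centre/top/bottom [[279.0, 318.0], [279.0, 349.0], [279.0, 285.0]]
```

```bash
python3 -m handwheel '0.713 -0.1 -0.01 -0.23 0' >/dev/null; python3 q2.py 3; python3 arc.py 32
```

```text
t 25.73 p [ 543.2 -148.6   69.6] toolz [-0.0498  0.0444] F [-0.7 -1.6 -4.7] gap 25.1
t 25.78 p [ 547.2 -152.5   76.2] toolz [-0.0409  0.0394] F [-0.3 -2.1  0.6] gap 25.3
t 25.83 p [ 548.7 -152.6   76.2] toolz [-0.037   0.0387] F [ 0.8 -0.  -1.5] gap 25.4
t 25.88 p [ 548.2 -151.9   75.2] toolz [-0.038   0.0396] F [-0.2  0.2 -1.5] gap 25.6
32 t=25.88 pos=[ 548.2 -151.9   75.2] xyaw=84.7 tooldelta=[-0.171 -0.029 -0.248] |d|=0.303 turn=-0.0deg share=-0.000 gap 25.6 F [-0.2  0.2 -1.5] q6 -0.25
```

```bash
python3 -m handwheel '0.713 -0.17 -0.02 -0.245 0' >/dev/null; python3 q2.py 3; python3 arc.py 45;  python3 - <<'E'
from h import *
f=ctrl.grab_frame("wrist");cv2.imwrite("pics/w11.png",f["img"])
f=ctrl.grab_frame("side");cv2.imwrite("pics/s11.png",cv2.resize(f["img"][160:260,260:400],None,fx=5,fy=5,interpolation=cv2.INTER_CUBIC))
E
```

```text
t 25.97 p [ 541.9 -166.    94. ] toolz [-0.0469  0.0447] F [-0.3 -1.5 -4.4] gap 25.2
t 26.02 p [ 546.  -171.9  101.4] toolz [-0.0369  0.0372] F [ 1.1 -3.   1.1] gap 25.6
t 26.07 p [ 547.4 -171.5  101.2] toolz [-0.0333  0.0371] F [ 0.4  0.7 -2.1] gap 25.7
t 26.12 p [ 546.8 -170.4  100. ] toolz [-0.0348  0.0388] F [ 0.3  1.2 -0.9] gap 25.5
45 t=26.12 pos=[ 546.8 -170.4  100. ] xyaw=84.6 tooldelta=[-0.239 -0.029 -0.216] |d|=0.324 turn=-0.1deg share=-0.002 gap 25.5 F [ 0.3  1.2 -0.9] q6 -0.28
```

View pics/w11.png

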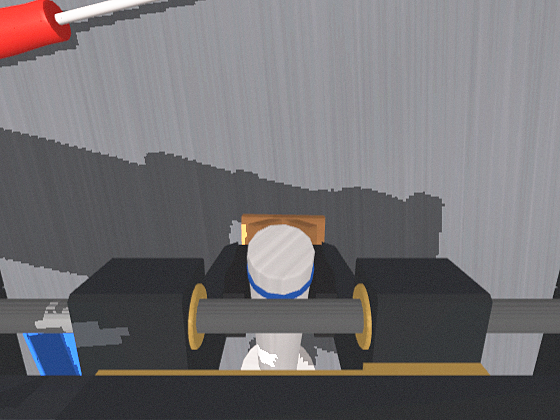

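View pics/s11.png

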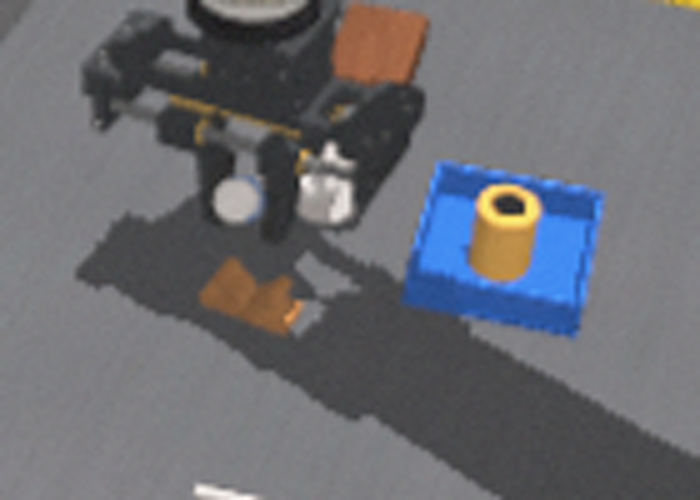

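```bash
python3 -m handwheel '0.713 -0.22 -0.02 -0.19 0' >/dev/null; python3 q2.py 3; python3 arc.py 58;  python3 - <<'E'
from h import *
f=ctrl.grab_frame("wrist");cv2.imwrite("pics/w12.png",f["img"])
E
```

```text
t 26.3 p [ 539.4 -186.4  112.1] toolz [-0.0456  0.0472] F [ 0.3 -0.2 -3.5] gap 25.3
t 26.35 p [ 541.8 -193.1  117.5] toolz [-0.0388  0.0391] F [-0.2 -3.1  0.3] gap 25.0
t 26.4 p [ 542.8 -192.6  117.4] toolz [-0.0363  0.0393] F [-0.6 -0.1 -0.2] gap 25.4
t 26.45 p [ 542.5 -191.5  116.6] toolz [-0.0372  0.0409] F [-0.2  2.  -0.7] gap 25.7
58 t=26.45 pos=[ 542.5 -191.5  116.6] xyaw=84.6 tooldelta=[-0.318 -0.006 -0.207] |d|=0.379 turn=-0.1deg share=-0.002 gap 25.7 F [-0.2  2.  -0.7] q6 -0.32
```

View pics/w12.png

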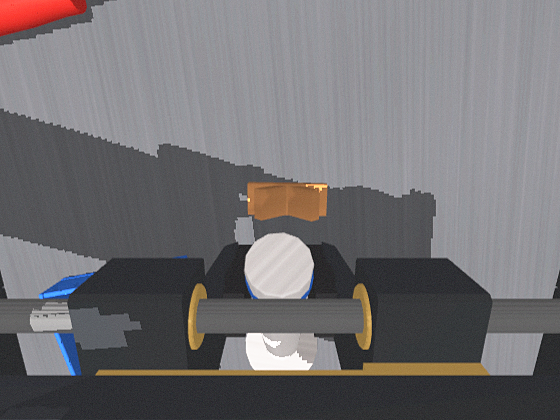

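```bash
python3 -m handwheel '0.713 -0.3 0 -0.19 0' >/dev/null; python3 q2.py 3; python3 arc.py 73; python3 arc.py 80
```

```text
t 26.58 p [ 537.4 -215.   129.3] toolz [-0.0459  0.0499] F [ 1.1 -0.5 -5.5] gap 25.3
t 26.63 p [ 539.9 -224.   134.7] toolz [-0.0388  0.0394] F [ 0.  -5.1 -2.1] gap 25.5
t 26.68 p [ 540.7 -223.1  134.4] toolz [-0.0366  0.0399] F [ 0.1  0.5 -0.7] gap 25.1
t 26.73 p [ 540.5 -221.7  133.8] toolz [-0.037   0.0418] F [0.7 2.4 1.1] gap 25.8
73 t=26.73 pos=[ 540.5 -221.7  133.8] xyaw=84.5 tooldelta=[-0.388 -0.01  -0.126] |d|=0.409 turn=-0.2deg share=-0.003 gap 25.8 F [0.7 2.4 1.1] q6 -0.36
80 t=26.73 pos=[ 540.5 -221.7  133.8] xyaw=84.5 tooldelta=[-0.566 -0.01  -0.141] |d|=0.583 turn=-0.2deg share=-0.003 gap 25.8 F [0.7 2.4 1.1] q6 -0.36
```

```bash
python3 -m handwheel '0.713 -0.37 0 -0.11 0' >/dev/null; python3 q2.py 3; python3 arc.py 82 90
python3 - <<'E'
from h import *
f=ctrl.grab_frame("wrist");cv2.imwrite("pics/w13.png",f["img"])
f=ctrl.grab_frame("side");cv2.imwrite("pics/s13.png",cv2.resize(f["img"][130:250,260:400],None,fx=5,fy=5,interpolation=cv2.INTER_CUBIC))
E
```

```text
t 26.82 p [ 536.8 -252.3  140.7] toolz [-0.0405  0.0492] F [ 0.4  1.  -5. ] gap 25.3
t 26.87 p [ 537.4 -262.6  143.5] toolz [-0.0369  0.038 ] F [ 1.5 -8.  -3.2] gap 25.0
t 26.92 p [ 537.7 -261.1  143.1] toolz [-0.036   0.0395] F [ 0.8  0.3 -5. ] gap 25.7
t 26.97 p [ 537.  -259.1  142.1] toolz [-0.0378  0.0425] F [ 0.5  1.1 -5.4] gap 25.4
82 t=26.97 pos=[ 537.  -259.1  142.1] xyaw=84.4 tooldelta=[-0.244 -0.006 -0.044] |d|=0.248 turn=-0.3deg share=-0.005 gap 25.4 F [ 0.5  1.1 -5.4] q6 -0.42
90 t=26.97 pos=[ 537.  -259.1  142.1] xyaw=84.4 tooldelta=[-0.446 -0.005 -0.027] |d|=0.447 turn=-0.3deg share=-0.005 gap 25.4 F [ 0.5  1.1 -5.4] q6 -0.42
```

View pics/w13.png

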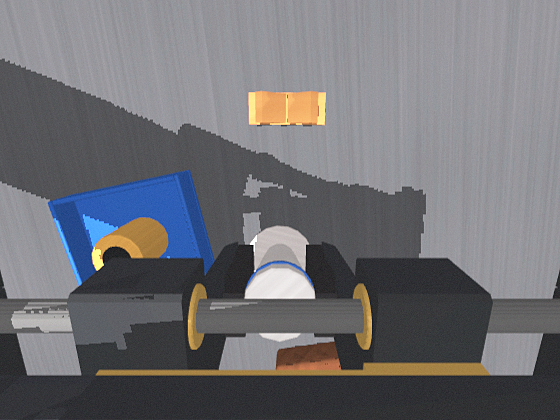

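View pics/s13.png

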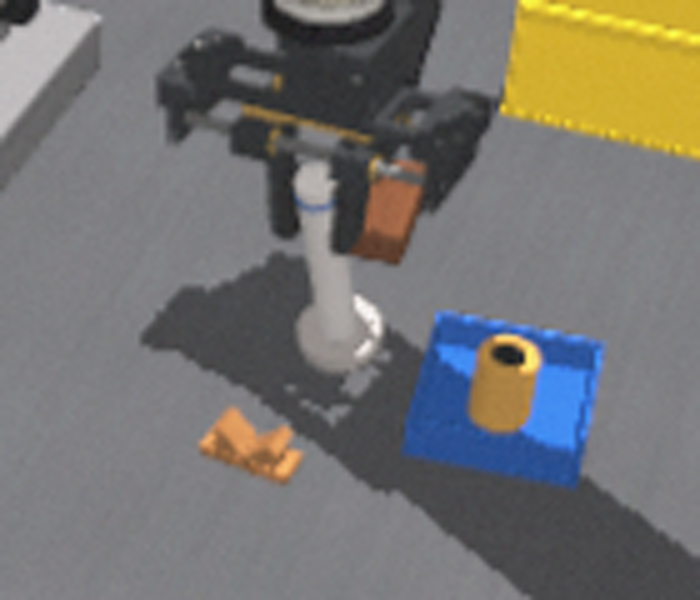

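```bash
python3 -m handwheel '0.713 -0.38 0 0.0 0' >/dev/null; python3 q2.py 3; python3 arc.py 90
python3 - <<'E'
from h import *
f=ctrl.grab_frame("wrist");cv2.imwrite("pics/w14.png",f["img"])
f=ctrl.grab_frame("side");cv2.imwrite("pics/s14.png",cv2.resize(f["img"][130:250,260:400],None,fx=5,fy=5,interpolation=cv2.INTER_CUBIC))
E
```

```text
t 27.15 p [ 533.5 -288.9  139.6] toolz [-0.0406  0.0496] F [1.6 0.1 0.1] gap 25.8
t 27.2 p [ 532.4 -298.1  139. ] toolz [-0.0404  0.0414] F [ 1.  -3.1 -1.5] gap 25.7
t 27.25 p [ 532.4 -296.5  139.1] toolz [-0.0405  0.0431] F [-0.7 -1.3  2.1] gap 25.6
t 27.3 p [ 532.6 -295.5  139.2] toolz [-0.0403  0.0438] F [ 1.1 -1.6  0.5] gap 25.5
90 t=27.30 pos=[ 532.6 -295.5  139.2] xyaw=84.5 tooldelta=[-0.079  0.004 -0.041] |d|=0.089 turn=-0.2deg share=-0.004 gap 25.5 F [ 1.1 -1.6  0.5] q6 -0.47
```

View pics/w14.png

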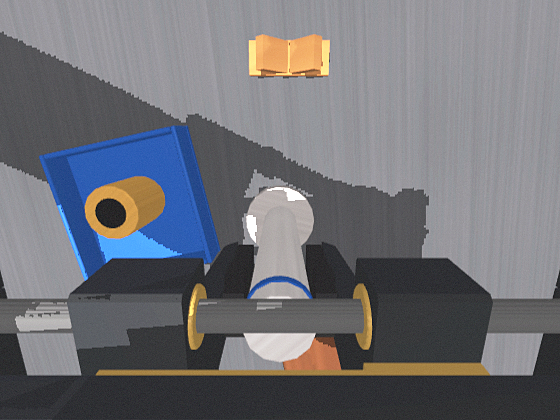

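View pics/s14.png

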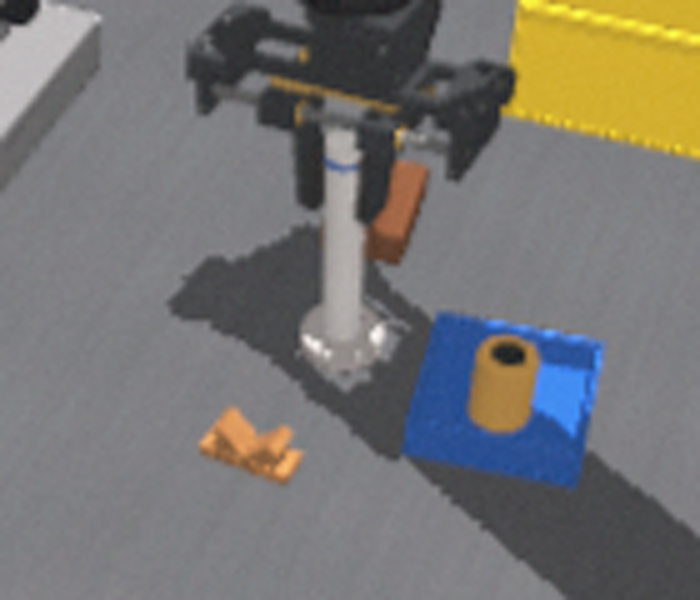

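Run:
```python
from h import *
f=wrist(); s,R=st()
p=s["tool_pos"]; u=np.array([.092,.9957,0])
for lean in (-8,-4,0,4,8):
    a=np.radians(lean); ax=np.array([0,0,1])*np.cos(a)+u*np.sin(a)
    foot=p-ax*139
    fr=foot+ax*14
    print(lean,"head",proj(f,foot+ax*170),"flange top",proj(f,fr),"flange front",proj(f,fr+28*u),"sides",proj(f,fr+28*np.array([.9957,-.092,0])),proj(f,fr-28*np.array([.9957,-.092,0])))
print(s["time"],s["force"])
```

```text
-8 head [275.  331.7] flange top [286.  189.2] flange front [286.1 153.7] sides [321.3 189.4] [251. 189.]
-4 head [274.9 326.6] flange top [286.  199.6] flange front [286.1 164.8] sides [320.9 199.8] [251.4 199.4]
0 head [274.9 321.1] flange top [286. 210.] flange front [286.  175.7] sides [320.6 210.3] [251.7 209.7]
4 head [274.8 315.4] flange top [285.9 220.4] flange front [286.  186.7] sides [320.3 220.8] [251.9 220.1]
8 head [274.8 309.3] flange top [285.9 230.9] flange front [286.  197.5] sides [320.1 231.3] [252.  230.5]
27.45 [ 0.19225522 -1.76310605 -1.25529405]
```

```bash
python3 -m handwheel '0.713 -0.08 0 0 0' >/dev/null; python3 q2.py 2; python3 -m handwheel '1 0 0 0 0' >/dev/null; python3 q2.py 3 572 -305 139.5 84.5; python3 -c "
from h import *
f=wrist(); cv2.imwrite('pics/w15.png',f['img'])"
```

```text
t 27.53 p [ 532.  -299.8  138.9] toolz [-0.0407  0.0464] F [-0.6  2.5  2.8] gap 25.0
t 27.58 p [ 532.  -301.5  139. ] toolz [-0.0405  0.0454] F [-0.3  0.1 -1.4] gap 25.4
t 27.63 p [ 531.9 -301.2  138.9] toolz [-0.0406  0.0458] F [-0.9  2.1  1. ] gap 25.2
t 27.72 p [ 532.  -300.6  138.9] toolz [-0.0406  0.0465] F [ 0.7 -0.4  0.6] gap 25.2
t 27.77 p [ 532.  -300.7  138.9] toolz [-0.0406  0.0462] F [-1.3  0.4 -0.3] gap 25.3
t 27.82 p [ 532.  -300.8  138.9] toolz [-0.0406  0.046 ] F [-0.2  0.1  0.8] gap 25.4
t 27.87 p [ 532.  -300.9  138.9] toolz [-0.0406  0.046 ] F [ 1.   0.5 -0.1] gap 25.4
t=27.87 pos=[ 532.  -300.9  138.9] xyaw=84.6 tooldelta=[-0.003  0.401 -0.024] |d|=0.402 turn=0.1deg share=0.001 gap 25.4 F [ 1.   0.5 -0.1] q6 -0.48
```

View pics/w15.png

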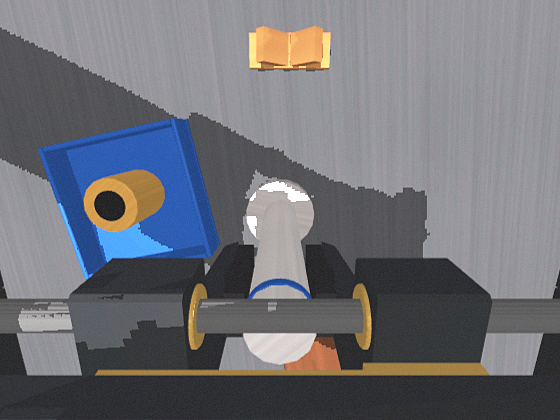

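```bash
python3 -m handwheel '1 0.03 0.38 -0.02 0' >/dev/null; python3 q2.py 3 612 -305 140 84.5; python3 -m handwheel '1 0.03 0.38 -0.02 0' >/dev/null; python3 q2.py 3 612 -305 140 84.5;python3 -c "
from h import *
f=wrist(); cv2.imwrite('pics/w16.png',f['img'])"
```

```text
t 28.0 p [ 561.3 -300.4  138.4] toolz [-0.0554  0.0497] F [-6.1  0.5 -4.5] gap 25.5
t 28.05 p [ 574.4 -301.4  138.7] toolz [-0.0364  0.046 ] F [ 9.7 -1.2 -4.3] gap 25.0
t 28.1 p [ 573.3 -301.6  138.8] toolz [-0.0372  0.0453] F [ 0.2  0.5 -4.4] gap 25.3
t 28.15 p [ 571.2 -301.3  138.2] toolz [-0.0409  0.0462] F [-0.8  0.2 -4.4] gap 25.3
t=28.15 pos=[ 571.2 -301.3  138.2] xyaw=84.6 tooldelta=[ 0.002  0.408 -0.036] |d|=0.410 turn=0.1deg share=0.002 gap 25.3 F [-0.8  0.2 -4.4] q6 -0.45
t 28.23 p [ 599.8 -300.9  137.1] toolz [-0.0582  0.0501] F [-6.1 -0.5 -1.8] gap 26.0
t 28.28 p [ 612.7 -301.6  137.1] toolz [-0.0397  0.0469] F [ 9.9 -2.1 -4.8] gap 25.0
t 28.33 p [ 611.8 -301.7  137.4] toolz [-0.0394  0.0462] F [-0.4 -1.  -5.3] gap 25.2
t 28.38 p [ 609.9 -301.6  137.1] toolz [-0.0424  0.0468] F [-0.1 -0.7 -6.1] gap 25.2
t=28.38 pos=[ 609.9 -301.6  137.1] xyaw=84.7 tooldelta=[-0.031  0.023 -0.031] |d|=0.050 turn=0.2deg share=0.003 gap 25.2 F [-0.1 -0.7 -6.1] q6 -0.42
```

View pics/w16.png

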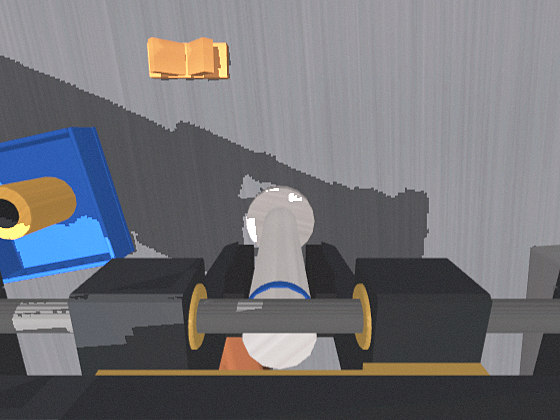

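```bash
python3 -m handwheel '1 0.38 0.08 0.03 0' >/dev/null; python3 q2.py 3 622 -200 138.5 84.5;python3 -c "
from h import *
f=wrist(); cv2.imwrite('pics/w17.png',f['img'])
f=ctrl.grab_frame('side');cv2.imwrite('pics/s17.png',cv2.resize(f['img'][110:250,250:400],None,fx=4,fy=4,interpolation=cv2.INTER_CUBIC))"
```

```text
t 28.52 p [ 617.2 -271.1  137. ] toolz [-0.0472  0.0409] F [-6.6 -0.7  7. ] gap 25.7
t 28.57 p [ 619.9 -260.3  136.3] toolz [-0.0452  0.0501] F [1.2 5.4 5. ] gap 24.6
t 28.62 p [ 620.4 -261.4  136.6] toolz [-0.0431  0.0489] F [1.1 2.5 2.6] gap 24.8
t 28.67 p [ 620.3 -262.5  136.7] toolz [-0.0425  0.0481] F [0.7 2.5 2.6] gap 24.6
t=28.67 pos=[ 620.3 -262.5  136.7] xyaw=84.7 tooldelta=[ 0.624 -0.041  0.011] |d|=0.625 turn=0.2deg share=0.004 gap 24.6 F [0.7 2.5 2.6] q6 -0.37
```

View pics/w17.png

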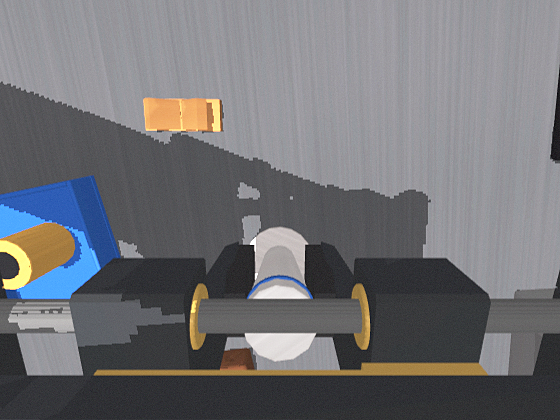

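View pics/s17.png

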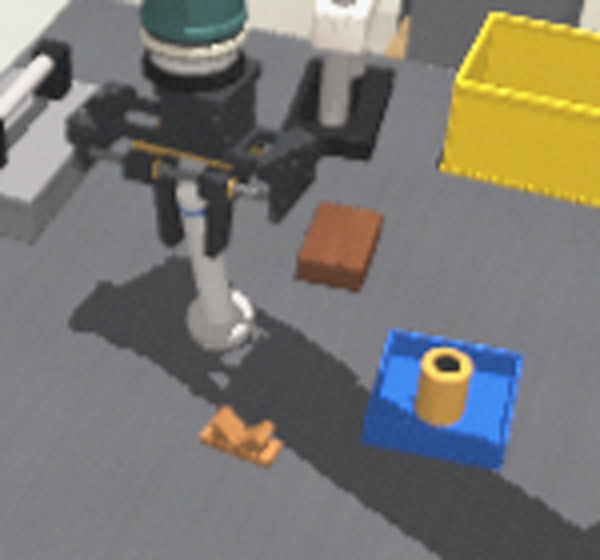

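```bash
python3 -m handwheel '1 -0.36 0 -0.02 0' >/dev/null; python3 q2.py 3; python3 -c "
from h import *
f=wrist(); cv2.imwrite('pics/w18.png',f['img'])"
```

```text
t 28.85 p [ 617.2 -293.9  137.5] toolz [-0.0428  0.0531] F [ 0.8  2.5 -4.6] gap 24.8
t 28.9 p [ 615.6 -305.3  137.5] toolz [-0.0425  0.0418] F [ 1.1 -8.7 -4.6] gap 24.9
t 28.95 p [ 615.6 -304.6  137.2] toolz [-0.0425  0.0426] F [ 0.1 -3.   0.7] gap 25.0
t 29.0 p [ 615.7 -303.6  137.2] toolz [-0.0424  0.0438] F [ 0.1 -2.6  0. ] gap 24.7
```

View pics/w18.png

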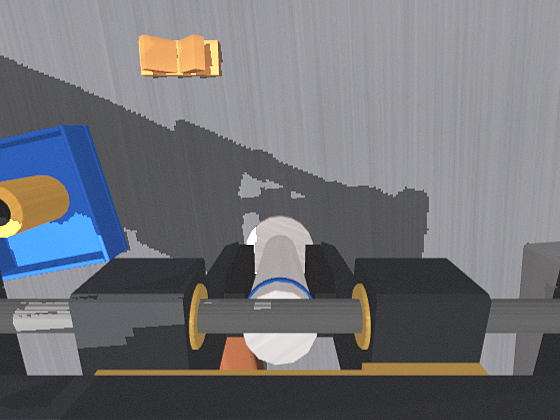

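```bash
python3 -m handwheel '0.4 0 0 0 0;0.4 0 0 0 0;0.4 0 0 0 0;0.4 0 0 0 0' >/dev/null; python3 q2.py 2; python3 -c "
from h import *
f=wrist(); cv2.imwrite('pics/w19.png',f['img'])"
```

```text
t 29.38 p [ 613.4 -302.8  136.4] toolz [-0.0454  0.047 ] F [ 1.3 -0.1  0.7] gap 49.4
t 29.43 p [ 613.4 -302.6  136.3] toolz [-0.0455  0.047 ] F [-0.5  0.8 -0.1] gap 51.9
t 29.48 p [ 613.5 -302.7  136.4] toolz [-0.0453  0.0468] F [ 0.2 -0.6  0. ] gap 52.5
```

View pics/w19.png

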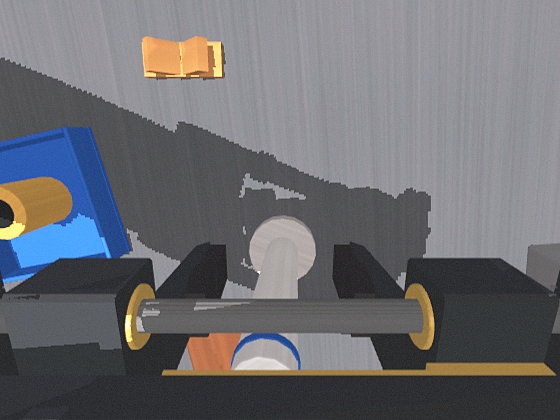

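Run:
```python
from h import *
f=wrist()
c=plane(f,282.5,248,14); print("flange top", c, "check head",proj(f,[c[0],c[1],170]))
to(c[0],c[1],138,6)
```

```text
flange top [ 607.3 -333.6   14. ] check head [265.  403.5]
t=29.58 pos=[ 613.7 -302.8  136.6] xyaw=84.4 tooldelta=[-0.312 -0.035 -0.026] |d|=0.315 turn=78.4deg share=1.307 gap 52.9 F [ 0.8 -0.2 -0.1] q6 -0.42
```

```bash
python3 -m handwheel '0.4 0 0 -0.4 0;0.4 0 0 -0.3 0;0.4 0 0 0 0.119;0.4 0 0 0 0.119;0.4 0 0 0 0.119;0.4 0 0 0 0.119;0.4 0 0 0 0.119;0.4 0 0 0 0.119' >/dev/null; python3 -m handwheel '0.4 0 0 0 0.119;0.4 0 0 0 0.119;0.4 0 0 0 0.119;0.4 0 0 0 0.119;0.4 0 0 0 0.1' >/dev/null;python3 q2.py 3 607 -333.6 205 6
```

```text
t 30.67 p [ 618.4 -301.9  210. ] toolz [-0.0459  0.0479] F [-0.7 -0.1  0.8] gap 52.8
t 30.72 p [ 618.4 -302.   210. ] toolz [-0.0459  0.0479] F [-0.3  0.4  0.6] gap 52.9
t 30.77 p [ 618.4 -302.   210. ] toolz [-0.0459  0.0479] F [-0.3  0.1 -0.4] gap 53.0
t 30.82 p [ 618.4 -302.   210. ] toolz [-0.0459  0.0478] F [ 0.1  0.  -0.5] gap 52.9
t=30.82 pos=[ 618.4 -302.   210. ] xyaw=6.9 tooldelta=[-0.149  0.302  0.04 ] |d|=0.339 turn=0.9deg share=0.014 gap 52.9 F [ 0.1  0.  -0.5] q6 0.95
```

```bash
python3 -c "
from h import *
f=wrist(); cv2.imwrite('pics/w20.png',f['img'])
import pickle; pickle.dump({k:np.array(v) for k,v in f.items()},open('w20.pkl','wb'))"
```

```text
(no output)
```

View pics/w20.png

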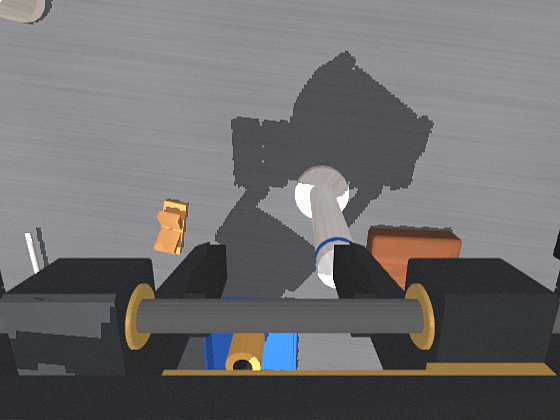

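Run:
```python
from h import *
import pickle; f=pickle.load(open("w20.pkl","rb"))
c=plane(f,322,192,14); print(c,"head pred",proj(f,[c[0],c[1],170]),"band158",proj(f,[c[0],c[1],157]))
to(c[0],c[1],210,6)
```

```text
[ 609.  -336.9   14. ] head pred [342.3 266.1] band158 [339.4 255.6]
t=30.87 pos=[ 618.4 -302.1  210. ] xyaw=6.9 tooldelta=[-0.135  0.334 -0.012] |d|=0.361 turn=0.9deg share=0.015 gap 52.8 F [ 0.3 -0.3 -0.4] q6 0.95
```

```bash
python3 -m handwheel '0.4 -0.13 0.32 0 0' >/dev/null; python3 q2.py 3 608.5 -334 200 6;  python3 -c "
from h import *
f=wrist(); cv2.imwrite('pics/w21.png',f['img'])
for z in (14,157,170): print(z,proj(f,[608.5,-334,z]))"
```

```text
t 30.95 p [ 611.1 -330.7  209.2] toolz [-0.045   0.0506] F [0.2 0.2 0.9] gap 53.0
t 31.0 p [ 608.  -339.8  208.7] toolz [-0.0467  0.0437] F [-0.2 -4.2  0.4] gap 53.0
t 31.05 p [ 608.3 -338.4  208.6] toolz [-0.0464  0.0458] F [ 0.3 -0.1  0.2] gap 53.2
t 31.1 p [ 608.7 -336.8  208.6] toolz [-0.0461  0.0476] F [-0.5  0.7  1.1] gap 52.9
t=31.10 pos=[ 608.7 -336.8  208.6] xyaw=6.9 tooldelta=[ 0.005 -0.024  0.088] |d|=0.091 turn=0.9deg share=0.015 gap 52.9 F [-0.5  0.7  1.1] q6 0.9
14 [286.4 178.9]
157 [278.7 234.3]
170 [277.4 243.6]
```

View pics/w21.png

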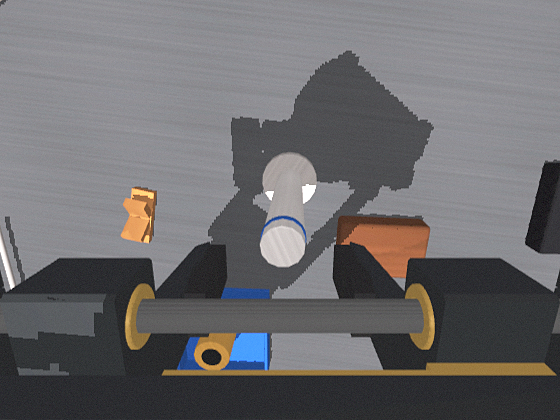

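```bash
python3 -m handwheel '0.4 0.02 0.02 0.38 0' >/dev/null; python3 q2.py 3 608.5 -337 134 6;python3 -m handwheel '0.4 0.02 0.02 0.34 0' >/dev/null; python3 q2.py 3 608.5 -337 134 6
```

```text
t 31.23 p [ 614.5 -338.4  179.7] toolz [-0.0319  0.0407] F [ 0.9 -0.4  1.2] gap 52.9
t 31.28 p [ 608.8 -334.8  166. ] toolz [-0.0474  0.0498] F [-1.8  1.1 -4.9] gap 52.9
t 31.33 p [ 606.6 -333.4  165.2] toolz [-0.0539  0.0536] F [-0.9  0.8 -2.3] gap 52.9
t 31.38 p [ 607.2 -333.6  167. ] toolz [-0.0527  0.0528] F [-0.4 -0.   0.2] gap 52.7
t=31.38 pos=[ 607.2 -333.6  167. ] xyaw=7.0 tooldelta=[0.024 0.054 0.327] |d|=0.332 turn=1.0deg share=0.016 gap 52.7 F [-0.4 -0.   0.2] q6 0.9
t 31.47 p [ 612.5 -335.8  141.3] toolz [-0.0408  0.0459] F [ 1.4 -1.   1.9] gap 53.1
t 31.52 p [ 606.9 -332.2  129. ] toolz [-0.0553  0.0547] F [-2.5  0.9 -4.8] gap 52.2
t 31.57 p [ 605.  -331.2  128.7] toolz [-0.0603  0.0576] F [-0.9  1.  -1.2] gap 52.8
t 31.62 p [ 605.8 -331.8  130.8] toolz [-0.0582  0.0563] F [0.3 0.5 0.4] gap 53.1
t=31.62 pos=[ 605.8 -331.8  130.8] xyaw=7.0 tooldelta=[ 0.018  0.052 -0.037] |d|=0.067 turn=1.0deg share=0.017 gap 53.1 F [0.3 0.5 0.4] q6 0.9
```

```bash
python3 -m handwheel '0.4 0.03 0.05 -0.03 0' >/dev/null; python3 q2.py 2; python3 -m handwheel '1 0 0 0 0' >/dev/null; python3 q2.py 8 622 -200 134 6
```

```text
t 31.7 p [ 609.4 -335.7  134.1] toolz [-0.0593  0.0572] F [-0.1  0.5  0.4] gap 52.9
t 31.75 p [ 610.8 -337.3  135.4] toolz [-0.0567  0.0551] F [ 0.2 -0.1 -0.2] gap 52.7
t 31.8 p [ 611.2 -337.6  135.9] toolz [-0.0553  0.0544] F [ 0.3 -0.3  0.7] gap 52.6
t 31.88 p [ 612.1 -338.1  137.7] toolz [-0.0534  0.0532] F [0.7 0.2 0.4] gap 48.3
t 31.93 p [ 612.6 -338.4  138.4] toolz [-0.052   0.0524] F [ 1.  -0.5  0.9] gap 43.9
t 31.98 p [ 612.4 -338.4  138.2] toolz [-0.0522  0.0525] F [-0.6  0.1 -0.2] gap 40.3
t 32.03 p [ 612.1 -338.1  137.7] toolz [-0.0529  0.053 ] F [-0.8 -0.2 -0.2] gap 36.2
t 32.08 p [ 611.7 -337.9  137.2] toolz [-0.0537  0.0535] F [-0.2  1.8  1.1] gap 32.0
t 32.13 p [ 611.5 -337.6  136.7] toolz [-0.0544  0.0542] F [-0.4  0.9  0.9] gap 28.4
t 32.18 p [ 611.7 -338.4  136.8] toolz [-0.0538  0.0521] F [-0.4 -4.9  2.5] gap 25.9
t 32.23 p [ 611.9 -339.1  137. ] toolz [-0.0531  0.0507] F [ 0.4 -3.4  0.9] gap 26.0
t 32.28 p [ 611.8 -339.1  137. ] toolz [-0.0532  0.0509] F [-0.3 -3.6  2.6] gap 25.6
t=32.28 pos=[ 611.8 -339.1  137. ] xyaw=7.1 tooldelta=[ 0.273 -1.365  0.095] |d|=1.395 turn=1.1deg share=0.018 gap 25.6 F [-0.3 -3.6  2.6] q6 0.89
```

```bash
python3 -m handwheel '1 0.08 -0.34 0.015 0;1 0.08 -0.34 0.015 0' >/dev/null; python3 q2.py 3 622 -200 136.5 6;  python3 -c "
from h import *
f=wrist(); cv2.imwrite('pics/w22.png',f['img'])"
```

```text
t 32.45 p [ 618.8 -276.9  137.2] toolz [-0.051   0.0441] F [ 0.7 -2.4 -0.4] gap 25.3
t 32.5 p [ 619.4 -270.2  137.2] toolz [-0.0518  0.0488] F [-0.6  2.8  2.5] gap 25.6
t 32.55 p [ 619.3 -271.7  137.4] toolz [-0.052  0.048] F [-0.3  3.7  1.3] gap 25.5
t 32.6 p [ 619.1 -272.7  137.4] toolz [-0.0523  0.0483] F [-0.1  5.3  3.7] gap 25.0
t=32.60 pos=[ 619.1 -272.7  137.4] xyaw=6.9 tooldelta=[ 0.116 -0.717  0.043] |d|=0.727 turn=0.9deg share=0.015 gap 25.0 F [-0.1  5.3  3.7] q6 0.98
```

View pics/w22.png

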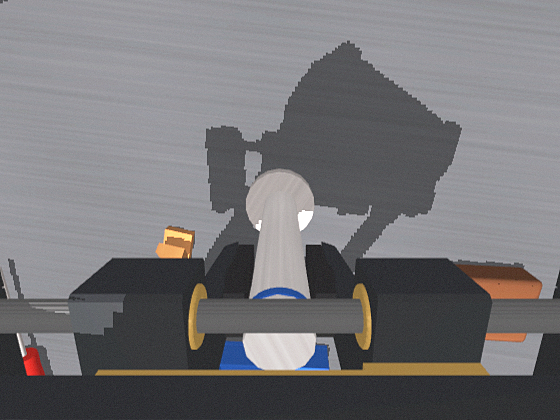

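```bash
python3 -m handwheel '1 0.06 -0.36 0.01 0;1 0.05 -0.36 0.01 0;1 0.04 -0.36 0.01 0' >/dev/null; python3 q2.py 3 612 -100 138 6
```

```text
t 32.9 p [ 620.4 -173.4  137.1] toolz [-0.0524  0.0406] F [ 0.6 -3.5  0.2] gap 25.4
t 32.95 p [ 620.  -166.1  137.2] toolz [-0.054   0.0466] F [-0.4  3.7  2. ] gap 25.5
t 33.0 p [ 620.2 -168.2  137.4] toolz [-0.0537  0.0454] F [-0.1  0.6 -1.7] gap 25.6
t 33.05 p [ 620.2 -169.8  137.3] toolz [-0.0538  0.0447] F [ 0.5  2.  -0.7] gap 25.2
t=33.05 pos=[ 620.2 -169.8  137.3] xyaw=6.6 tooldelta=[-0.001 -0.702  0.029] |d|=0.702 turn=0.6deg share=0.010 gap 25.2 F [ 0.5  2.  -0.7] q6 1.12
```

```bash
python3 -m handwheel '1 0 -0.36 0.012 0;1 0 -0.36 0.012 0;1 -0.03 -0.36 0.012 0' >/dev/null; python3 q2.py 3 553 95 138 6; python3 -c "
from h import *
f=wrist(); cv2.imwrite('pics/w23.png',f['img'])"
```

```text
t 33.3 p [606.2 -72.8 137. ] toolz [-0.0518  0.0357] F [ 0.8 -1.7 -1.2] gap 25.3
t 33.35 p [604.3 -66.2 137.1] toolz [-0.0547  0.0412] F [-1.2  3.7  1.4] gap 25.5
t 33.4 p [604.9 -68.2 137.3] toolz [-0.0541  0.0398] F [ 0.8 -0.1 -3. ] gap 25.1
t 33.45 p [605.2 -69.7 137.3] toolz [-0.054  0.039] F [-0.8  2.3 -1.6] gap 25.3
t=33.45 pos=[605.2 -69.7 137.3] xyaw=6.3 tooldelta=[-0.338 -1.692  0.085] |d|=1.728 turn=0.3deg share=0.005 gap 25.3 F [-0.8  2.3 -1.6] q6 1.27
```

View pics/w23.png

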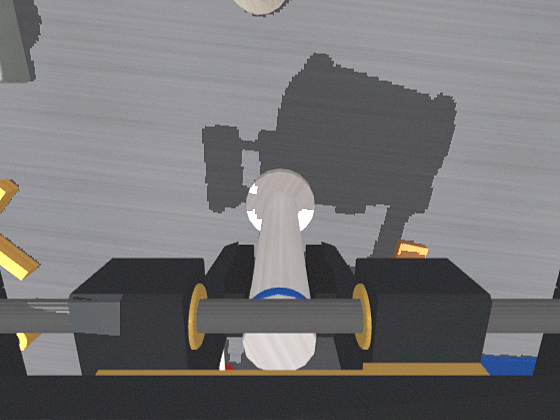

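Run:
```python
from h import *
f=wrist(); s,R=st()
c=plane(f,280,204,14); print("flange",c,"tcp",s["tool_pos"], "off",c-s["tool_pos"])
print("toolz ext",R[:,2]*123/-R[2,2])
```

```text
flange [600.  -66.6  14. ] tcp [605.53696606 -71.26189808 137.20773465] off [  -5.53696606    4.66189808 -123.20773465]
toolz ext [  -6.62169432    4.76808216 -123.        ]
```

```bash
python3 -m handwheel '1 -0.065 -0.36 0.015 0;1 -0.065 -0.36 0.015 0;1 -0.065 -0.36 0.015 0' >/dev/null; python3 q2.py 3 557 105 138 6
```

```text
t 33.8 p [578.6  22.2 136.8] toolz [-0.0488  0.0289] F [ 0.6 -2.8 -0.7] gap 25.3
t 33.85 p [576.4  28.3 137. ] toolz [-0.0514  0.0339] F [-0.9  2.9  1. ] gap 25.2
t 33.9 p [577.2  26.6 137.1] toolz [-0.0508  0.0329] F [ 0.9  0.7 -3.3] gap 25.0
t 33.95 p [577.6  25.4 137.1] toolz [-0.0507  0.0325] F [-0.8  2.8 -1.9] gap 25.0
t=33.95 pos=[577.6  25.4 137.1] xyaw=5.7 tooldelta=[-0.125 -0.812  0.027] |d|=0.823 turn=-0.3deg share=-0.004 gap 25.0 F [-0.8  2.8 -1.9] q6 1.44
```

```bash
python3 -m handwheel '1 -0.06 -0.36 0.01 0;1 -0.06 -0.36 0.01 0' >/dev/null; python3 q2.py 3 557 105 138 6; python3 -c "
from h import *
f=wrist(); cv2.imwrite('pics/w24.png',f['img'])
f=ctrl.grab_frame('side');cv2.imwrite('pics/s24.png',cv2.resize(f['img'][180:350,160:360],None,fx=4,fy=3.5,interpolation=cv2.INTER_CUBIC))"
```

```text
t 34.12 p [561.3  87.8 136.9] toolz [-0.0487  0.0268] F [ 0.4  0.8 -3.9] gap 25.2
t 34.17 p [559.6  93.3 137.1] toolz [-0.0503  0.031 ] F [-2.5  6.6 -1.9] gap 25.4
t 34.22 p [560.3  91.2 137. ] toolz [-0.0496  0.0285] F [-0.4 -0.9 -5.5] gap 25.7
t 34.27 p [560.7  89.6 137. ] toolz [-0.0492  0.0269] F [-0.4  0.2 -3.5] gap 25.4
t=34.27 pos=[560.7  89.6 137. ] xyaw=5.6 tooldelta=[-0.023 -0.157 -0.004] |d|=0.158 turn=-0.4deg share=-0.007 gap 25.4 F [-0.4  0.2 -3.5] q6 1.55
```

View pics/w24.png

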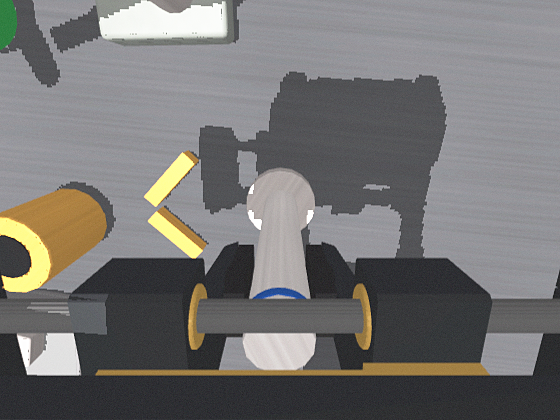

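View pics/s24.png

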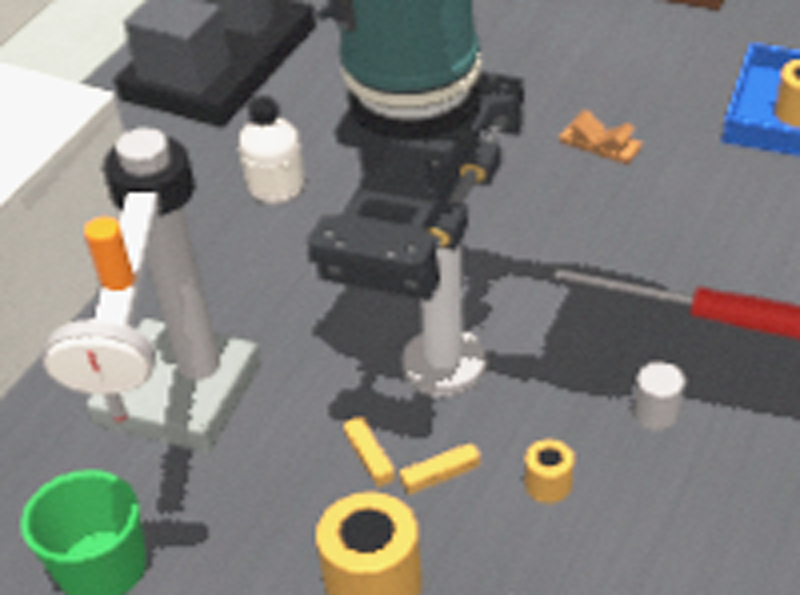

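Run:
```python
from h import *
f=wrist(); s,R=st()
L=plane(f,198,160,14)[:2],plane(f,156,206,14)[:2]; Q=plane(f,206,248,14)[:2],plane(f,158,208,14)[:2]
n=lambda a:a/np.linalg.norm(a)
d1=n(L[0]-L[1]);d2=n(Q[0]-Q[1]);print(np.degrees(np.arctan2(*d1[::-1])),np.degrees(np.arctan2(*d2[::-1])))
k=np.linalg.solve(np.stack([d1,-d2],1),Q[0]-L[0]);ap=L[0]+k[0]*d1;b=n(d1+d2);seat=ap+39.6*b
c=plane(f,280,204,14)[:2]; print("apex",ap,"seat",seat,"foot",c,"move",seat-c)
m=seat-c; p=s["tool_pos"]; to(p[0]+m[0],p[1]+m[1],137.5,6)
```

```text
-39.29696068968315 -128.41503070355827
apex [544.05981135 191.41473066] seat [548.29810872 152.04219156] foot [556.4  90.9] move [-8.10189128 61.14219156]
t=34.42 pos=[561.1  88.2 137. ] xyaw=5.4 tooldelta=[-0.023 -0.616  0.016] |d|=0.617 turn=-0.6deg share=-0.009 gap 25.2 F [ 0.6 -0.5 -4.7] q6 1.55
```

```bash
python3 -m handwheel '1 -0.01 -0.3 0.015 0' >/dev/null; python3 q2.py 3; python3 -m handwheel '1 -0.01 -0.22 0.01 0' >/dev/null; python3 q2.py 3 553 149.3 137.5 6
```

```text
t 34.5 p [559.  112.2 136.5] toolz [-0.0475  0.0216] F [ 1.  -3.6  3.4] gap 25.1
t 34.55 p [558.2 118.6 136.9] toolz [-0.0478  0.0274] F [-1.1  3.5 -2.8] gap 25.6
t 34.6 p [558.3 118.  137. ] toolz [-0.0477  0.0274] F [ 0.6  3.2 -0.4] gap 25.3
t 34.65 p [558.2 117.6 137. ] toolz [-0.0478  0.0274] F [-0.4  1.8 -0.7] gap 25.6
t 34.73 p [556.3 135.4 136.8] toolz [-0.0469  0.0241] F [ 0.  -1.9 -2.5] gap 25.4
t 34.78 p [555.6 140.3 137. ] toolz [-0.0472  0.0288] F [ 0.4  1.6 -2.3] gap 25.1
t 34.83 p [555.7 139.7 137. ] toolz [-0.0472  0.0284] F [ 0.3  2.  -1.8] gap 25.1
t 34.88 p [555.6 139.2 137. ] toolz [-0.0473  0.028 ] F [-0.2  2.3 -0.7] gap 25.3
t=34.88 pos=[555.6 139.2 137. ] xyaw=5.4 tooldelta=[-0.017 -0.104 -0.001] |d|=0.105 turn=-0.6deg share=-0.010 gap 25.3 F [-0.2  2.3 -0.7] q6 1.64
```

```bash
python3 -m handwheel '1 -0.01 -0.08 0 0' >/dev/null; python3 q2.py 3 ; python3 -m handwheel '1 0 -0.04 0 0' >/dev/null; python3 q2.py 3 553 149.3 137.5 6; python3 -c "
from h import *
f=wrist(); cv2.imwrite('pics/w25.png',f['img'])"
```

```text
t 34.97 p [554.2 145.  137. ] toolz [-0.0473  0.0265] F [-0.5 -0.7 -5.1] gap 25.3
t 35.02 p [553.7 146.8 136.9] toolz [-0.0479  0.0282] F [ 0.1  0.5 -4. ] gap 25.2
t 35.07 p [553.8 146.6 137. ] toolz [-0.0477  0.0279] F [ 0.9  0.9 -4. ] gap 25.0
t 35.12 p [553.8 146.6 137. ] toolz [-0.0477  0.0279] F [ 0.1  0.7 -3.6] gap 25.0
t 35.2 p [553.4 149.4 136.8] toolz [-0.0481  0.0265] F [-0.4 -0.5 -2.4] gap 25.5
t 35.25 p [553.3 150.3 136.9] toolz [-0.0481  0.0272] F [ 0.6  0.5 -3.6] gap 25.1
t 35.3 p [553.3 150.2 136.9] toolz [-0.0481  0.0272] F [-0.2 -0.6 -3.6] gap 25.4
t 35.35 p [553.3 150.2 136.9] toolz [-0.0481  0.0272] F [ 0.6 -1.  -3.5] gap 25.5
t=35.35 pos=[553.3 150.2 136.9] xyaw=5.4 tooldelta=[-0.004  0.009 -0.006] |d|=0.011 turn=-0.6deg share=-0.010 gap 25.5 F [ 0.6 -1.  -3.5] q6 1.66
```

View pics/w25.png

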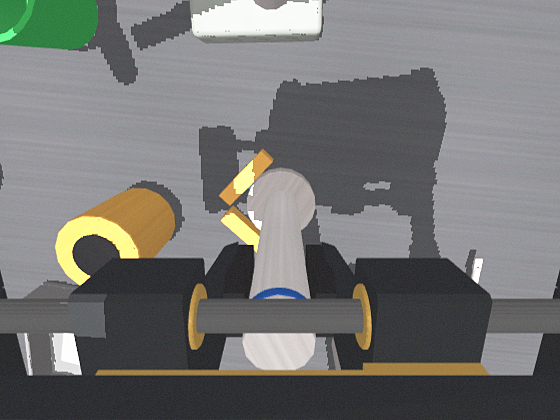

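```bash
for i in 1; do python3 -m handwheel '1 0 -0.03 0 0' >/dev/null; python3 q2.py 2; done;  python3 -m handwheel '1 0 -0.03 0 0' >/dev/null; python3 q2.py 3
```

```text
t 35.48 p [552.9 152.5 136.8] toolz [-0.0485  0.0262] F [-0.4 -2.8 -3.5] gap 25.5
t 35.53 p [552.6 152.9 136.8] toolz [-0.049  0.026] F [-1.3 -3.3 -4.4] gap 25.5
t 35.58 p [552.6 152.8 136.8] toolz [-0.049  0.026] F [-0.5 -2.4 -4.4] gap 25.1
t 35.67 p [552.  154.6 136.6] toolz [-0.05    0.0236] F [-2.  -6.3 -3.3] gap 25.5
t 35.72 p [551.8 154.9 136.6] toolz [-0.0504  0.0233] F [-0.9 -4.8 -2. ] gap 25.5
t 35.77 p [551.8 154.8 136.6] toolz [-0.0502  0.0233] F [-1.6 -5.  -3.2] gap 25.4
t 35.82 p [551.8 154.8 136.6] toolz [-0.0503  0.0234] F [-0.8 -5.5 -3. ] gap 25.2
```

```bash
python3 -m handwheel '1 0 -0.01 0.02 0' >/dev/null; python3 q2.py 2;  python3 -m handwheel '0.6 0 0 0 0;0.4 0 0 0 0;0.4 0 0 0 0;0.4 0 0 0 0' >/dev/null; python3 q2.py 2;python3 -c "
from h import *
f=wrist(); cv2.imwrite('pics/w26.png',f['img'])"
```

```text
t 35.9 p [552.2 155.1 136.4] toolz [-0.0495  0.0217] F [-4.3 -4.8 16.4] gap 25.4
t 35.95 p [552.2 155.2 136.5] toolz [-0.0493  0.0215] F [-2.4 -5.6  5.8] gap 25.1
t 36.0 p [552.2 155.1 136.5] toolz [-0.0493  0.0215] F [-2.3 -5.5  5.6] gap 25.6
t 36.33 p [555.  157.8 140.2] toolz [-0.0421  0.0271] F [ 0.   0.  -0.1] gap 49.9
t 36.38 p [555.  157.8 140.2] toolz [-0.0421  0.027 ] F [ 0.  -0.3  0.6] gap 52.1
t 36.43 p [554.8 157.7 140. ] toolz [-0.0427  0.0267] F [ 1.1  1.2 -0.2] gap 53.0
```

View pics/w26.png

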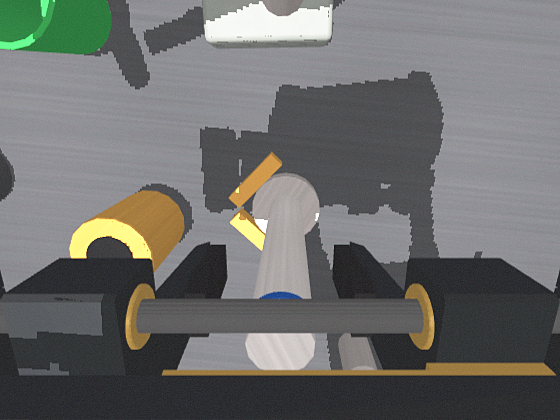

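```bash
python3 -m handwheel '0.4 0 0 -0.35 0' >/dev/null; python3 q2.py 2;  python3 -m handwheel '0.4 0 0 -0.4 0;0.4 0 0 -0.4 0;0.4 0 0 -0.3 0' >/dev/null; python3 q2.py 3;python3 -c "
from h import *
f=wrist(); cv2.imwrite('pics/w27.png',f['img'])
import pickle; pickle.dump({k:np.array(v) for k,v in f.items()},open('w27.pkl','wb'))
f=ctrl.grab_frame('side');cv2.imwrite('pics/s27.png',cv2.resize(f['img'][180:350,160:360],None,fx=4,fy=3.5,interpolation=cv2.INTER_CUBIC))"
```

```text
t 36.57 p [550.8 155.7 167.7] toolz [-0.057   0.0235] F [-0.7 -1.2 -0.8] gap 52.9
t 36.62 p [557.3 157.  179. ] toolz [-0.0409  0.027 ] F [2.3 0.3 3.1] gap 52.7
t 36.67 p [559.2 157.4 179.2] toolz [-0.0354  0.0282] F [ 0.8 -0.8  0.6] gap 53.4
t 36.92 p [558.5 153.7 280.6] toolz [-0.0502  0.0257] F [ 1.6 -0.3  0.2] gap 53.1
t 36.97 p [561.9 154.3 287.9] toolz [-0.0393  0.028 ] F [1.9 0.6 3.5] gap 52.8
t 37.02 p [562.  154.4 285.7] toolz [-0.0389  0.0281] F [0.4 0.5 0.2] gap 52.9
t 37.07 p [560.6 154.2 282.5] toolz [-0.0433  0.0271] F [-0.3  0.6 -0.2] gap 53.0
```

View pics/w27.png

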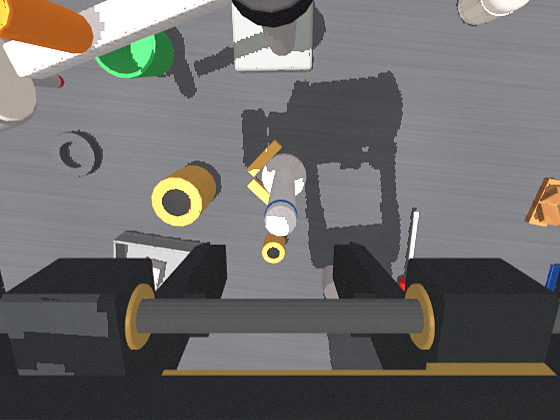

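View pics/s27.png

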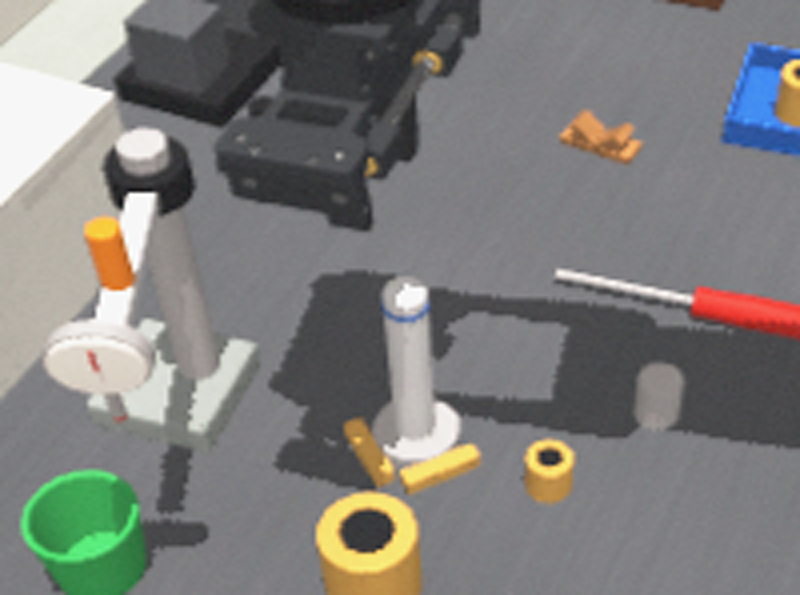

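```bash
python3 -c "
import pickle,cv2
f=pickle.load(open('w27.pkl','rb'));cv2.imwrite('pics/w27c.png',cv2.resize(f['img'][130:250,235:325],None,fx=5,fy=5,interpolation=cv2.INTER_CUBIC))"
```

```text
(no output)
```

View pics/w27c.png

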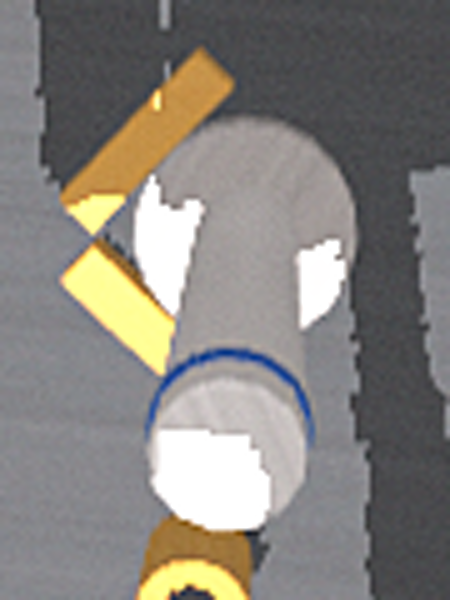

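Run:
```python
from h import *
import pickle; f=pickle.load(open("w27.pkl","rb"))
P=lambda u,v,z=14:plane(f,235+u/5-.4,130+v/5-.4,z)[:2]
# flange rim points (z=14)
rim=np.array([P(*p) for p in [(243,117),(300,133),(340,172),(356,215),(352,262),(200,127),(134,235),(140,265),(160,305)]])
A=np.c_[2*rim,np.ones(len(rim))];sol=np.linalg.lstsq(A,(rim**2).sum(1),rcond=None)[0];c=sol[:2];r=np.sqrt(sol[2]+c@c);print("flange",c,r)
n=lambda a:a/np.linalg.norm(a)
L=P(237,85),P(100,233);Q=P(175,325),P(95,240)
for a,b in (L,Q):
    d=n(a-b);w=c-b;print("dist",abs(d[0]*w[1]-d[1]*w[0]))
d1=n(L[0]-L[1]);d2=n(Q[0]-Q[1]);k=np.linalg.solve(np.stack([d1,-d2],1),Q[0]-L[0]);ap=L[0]+k[0]*d1;b=n(d1+d2)
print(np.degrees(np.arccos(d1@d2)),"seat",ap+39.6*b)
h=P(230,452,170);print("head",h)
```

```text
flange [547.08180061 155.76760163] 27.955684040602158
dist 25.918782324235963
dist 29.317329476183616
95.01792313585271 seat [544.76757282 153.40590412]
head [546.9 155.1]
```

```bash
python3 -m handwheel '0.4 0 0 -0.4 0;0.4 0 0 -0.4 0;0.4 0 0 -0.35 0;0.4 0 0 0 -0.119;0.4 0 0 0 -0.119;0.4 0 0 0 -0.119;0.4 0 0 0 -0.119;0.4 0 0 0 -0.119' >/dev/null; python3 -m handwheel '0.4 0 0 0 -0.119;0.4 0 0 0 -0.119;0.4 0 0 0 -0.119;0.4 0 0 0 -0.119;0.4 0 0 0 -0.119;0.4 0 0 0 -0.119;0.4 0 0 0 -0.119;0.4 0 0 0 -0.119' >/dev/null; python3 -m handwheel '0.5 0 0 0 -0.119;0.5 0 0 0 -0.119;0.5 0 0 0 -0.1' >/dev/null;python3 q2.py 2 657.5 254.5 390 115
```

```text
t 38.75 p [547.  148.6 340.6] toolz [-0.1362  0.0093] F [-0.4  0.2  0.2] gap 44.2
t 38.8 p [546.6 148.5 339.9] toolz [-0.1376  0.009 ] F [-0.3  0.1  0. ] gap 44.2
t 38.85 p [546.8 148.6 340.4] toolz [-0.1369  0.0091] F [0.  0.5 0.4] gap 44.4
t=38.85 pos=[546.8 148.6 340.4] xyaw=118.9 tooldelta=[ 0.428  1.418 -0.634] |d|=1.611 turn=3.9deg share=0.066 gap 44.4 F [0.  0.5 0.4] q6 -0.31
```

```bash
python3 -m handwheel '0.5 0.0 0 -0.4 0;0.5 0.1 0.2 0 0;0.5 0.1 0.2 0 0;0.5 0.1 0.2 0 0;0.5 0 0 0 0;0.5 0 0 0 0' >/dev/null;python3 q2.py 2 657.5 254.5 390 115; python3 -m handwheel '0.5 0 0 0.15 0;0.5 0 0 0.15 0;0.5 0 0 0.15 0;0.5 0 0 0 0' >/dev/null;python3 q2.py 2 657.5 254.5 390 115
```

```text
t 39.35 p [586.6 203.6 363.2] toolz [-0.1574  0.0044] F [ 0.1 -0.2  0.5] gap 44.1
t 39.4 p [586.3 203.5 362.6] toolz [-0.1583  0.0046] F [-0.3 -0.   0.2] gap 44.1
t 39.45 p [586.1 203.1 363. ] toolz [-0.158   0.0045] F [ 0.5 -0.6  0.8] gap 43.8
t=39.45 pos=[586.1 203.1 363. ] xyaw=117.6 tooldelta=[ 0.146  0.827 -0.377] |d|=0.921 turn=2.6deg share=0.043 gap 43.8 F [ 0.5 -0.6  0.8] q6 -0.22
t 39.78 p [577.4 200.2 318. ] toolz [-0.1569  0.004 ] F [ 0.8  0.4 -0.8] gap 43.9
t 39.83 p [578.  200.3 319.6] toolz [-0.1551  0.0044] F [-0.1 -0.6 -0.5] gap 43.6
t 39.88 p [578.8 200.7 321.1] toolz [-0.1528  0.0052] F [-0.7 -0.4  0.6] gap 44.1
t=39.88 pos=[578.8 200.7 321.1] xyaw=117.2 tooldelta=[ 0.17   0.847 -0.798] |d|=1.176 turn=2.2deg share=0.037 gap 44.1 F [-0.7 -0.4  0.6] q6 -0.22
```

```bash
python3 -m handwheel '0.5 0 0 -0.4 0;0.5 0 0 0.4 0;0.5 0 0 -0.4 0;0.5 0 0 0.4 0;0.5 0 0 0 0' >/dev/null;python3 q2.py 3 657.5 254.5 390 115
```

```text
t 40.3 p [556.7 192.3 313.8] toolz [-0.2244 -0.0142] F [-0.3 -0.1 -1. ] gap 43.9
t 40.35 p [558.5 192.7 317.4] toolz [-0.2191 -0.0127] F [-0.6  0.5  0. ] gap 44.2
t 40.4 p [561.4 193.6 320.9] toolz [-0.2117 -0.0106] F [ 1.3 -0.3 -0.3] gap 44.4
t 40.45 p [563.3 194.2 323.3] toolz [-0.2066 -0.0092] F [0.  0.3 0.8] gap 43.9
t=40.45 pos=[563.3 194.2 323.3] xyaw=116.8 tooldelta=[ 0.172  0.97  -0.853] |d|=1.303 turn=1.8deg share=0.029 gap 43.9 F [0.  0.3 0.8] q6 -0.21
```

```bash
for i in 1; do python3 -m handwheel '0.5 0 0 -0.4 0' >/dev/null; python3 q2.py 2; done; python3 -m handwheel '0.5 0 0 -0.4 0' >/dev/null; python3 q2.py 2; python3 -m handwheel '0.5 0 0 -0.4 0' >/dev/null; python3 q2.py 2
python3 -m handwheel '0.5 0 0 0.41 0;0.5 0 0 0.41 0;0.5 0 0 0.41 0;0.5 0 0 0 0;0.5 0 0 0 0' >/dev/null;python3 q2.py 2 657.5 254.5 390 115
```

```text
t 40.53 p [567.8 193.6 354.6] toolz [-0.2191 -0.0127] F [-0.1  0.4 -1. ] gap 43.9
t 40.58 p [574.2 195.  369.3] toolz [-0.1977 -0.0068] F [ 3.6 -0.   5.4] gap 44.2
t 40.63 p [575.8 195.5 370.7] toolz [-0.1912 -0.0049] F [ 1.5 -0.1  1.7] gap 44.0
t 40.72 p [579.7 195.1 397.5] toolz [-0.1985 -0.0069] F [ 0.2  0.8 -1.4] gap 43.6
t 40.77 p [584.5 196.  411. ] toolz [-0.1787 -0.0015] F [1.9 0.2 5.4] gap 44.2
t 40.82 p [585.3 196.4 411.7] toolz [-0.1743 -0.0002] F [1.6 1.2 1.9] gap 44.1
t 40.9 p [588.7 195.9 437.2] toolz [-0.1827 -0.0025] F [ 0.4 -0.5 -2.6] gap 44.0
t 40.95 p [592.7 196.6 450.7] toolz [-0.1629  0.0028] F [1.8 0.6 5.5] gap 44.1
t 41.0 p [593.4 197.  451.7] toolz [-0.1585  0.0041] F [0.8 0.2 1.6] gap 44.2
t 41.42 p [587.  200.9 349.3] toolz [-0.1124  0.0166] F [0.1 0.1 1.8] gap 44.0
t 41.47 p [587.  200.8 349. ] toolz [-0.1135  0.0163] F [ 0.4  0.  -1. ] gap 43.8
t 41.52 p [587.6 201.  349.9] toolz [-0.112   0.0167] F [ 0.2 -0.   0.9] gap 44.3
t=41.52 pos=[587.6 201.  349.9] xyaw=117.1 tooldelta=[ 0.185  0.827 -0.468] |d|=0.968 turn=2.1deg share=0.035 gap 44.3 F [ 0.2 -0.   0.9] q6 -0.21
```

```bash
python3 -m handwheel '0.5 0 0 -0.4 0' >/dev/null; python3 q2.py 2 >/dev/null; python3 -m handwheel '0.5 0 0 -0.4 0' >/dev/null; python3 q2.py 2 >/dev/null; python3 -m handwheel '0.5 0 0 -0.4 0' >/dev/null; python3 q2.py 2
python3 -m handwheel '0.5 0 0 0.41 0;0.5 0 0 0.41 0;0.5 0 0 0.2 0;0.5 0 0 0 0;0.5 0 0 0 0' >/dev/null;python3 q2.py 2 657.5 254.5 390 115
```

```text
t 41.97 p [601.8 199.6 464.7] toolz [-0.0918  0.0223] F [ 1.1  0.2 -3. ] gap 43.9
t 42.02 p [604.8 200.2 478.7] toolz [-0.072   0.0277] F [ 1.3 -0.8  5.7] gap 44.0
t 42.07 p [605.6 200.5 479.8] toolz [-0.0672  0.029 ] F [-0.4 -0.5  1.6] gap 44.1
t 42.48 p [610.2 206.3 398.9] toolz [-0.023  0.041] F [-0.7 -0.1 -0.2] gap 44.1
t 42.53 p [610.3 206.3 399.4] toolz [-0.0224  0.0412] F [ 0.1  0.4 -0.3] gap 43.9
t 42.58 p [610.4 206.3 399.7] toolz [-0.0221  0.0413] F [-1.   0.1  1.3] gap 44.3
t=42.58 pos=[610.4 206.3 399.7] xyaw=117.3 tooldelta=[0.208 0.64  0.106] |d|=0.681 turn=2.3deg share=0.038 gap 44.3 F [-1.   0.1  1.3] q6 -0.21
```

Tilt is good again. I look for the knob from here.

```bash
python3 -m handwheel '0.5 0.05 0.25 0 0' >/dev/null; python3 q2.py 2;python3 -m handwheel '0.5 0.05 0.25 0 0' >/dev/null; python3 q2.py 3 657.5 254.5 390 115;python3 -c "
from h import *
f=wrist(); cv2.imwrite('pics/w30.png',f['img'])
import pickle; pickle.dump({k:np.array(v) for k,v in f.items()},open('w30.pkl','wb'))
print(blobs(f['img'],(5,170,80),(14,255,255),60)[0])"
```

```text
t 42.67 p [629.3 220.6 403. ] toolz [-0.0201  0.0408] F [0.  0.4 0.6] gap 44.3
t 42.72 p [633.8 224.4 402.6] toolz [-0.0156  0.0446] F [2.6 1.2 0.4] gap 44.1
t 42.77 p [632.7 223.6 402.2] toolz [-0.0175  0.0433] F [-0.2  0.7 -0.4] gap 44.4
t 42.85 p [651.5 238.  404.6] toolz [-0.0174  0.0421] F [ 1.4 -0.3  0.3] gap 44.2
t 42.9 p [655.8 242.  403.8] toolz [-0.0131  0.046 ] F [3.1 1.9 0. ] gap 44.4
t 42.95 p [654.7 241.  403.5] toolz [-0.0149  0.0447] F [ 0.3  0.4 -0.2] gap 44.0
t 43.0 p [653.7 240.2 403.6] toolz [-0.0159  0.0437] F [ 0.1 -0.6 -0.4] gap 44.0
t=43.00 pos=[653.7 240.2 403.6] xyaw=117.4 tooldelta=[0.104 0.099 0.142] |d|=0.201 turn=2.4deg share=0.039 gap 44.0 F [ 0.1 -0.6 -0.4] q6 -0.18
[(np.int32(161), [289.3, 182.6], [281, 177, 22, 17])]
```

View pics/w30.png

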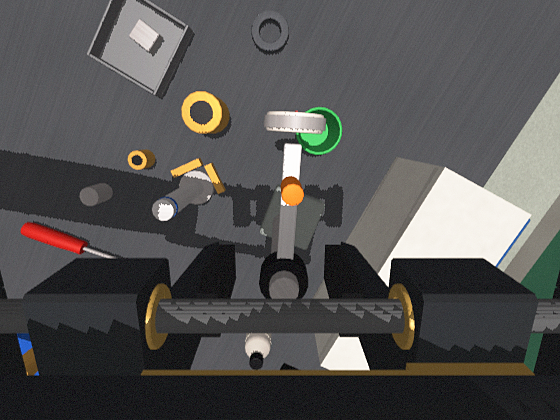

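```bash
python3 -c "
from h import *
import pickle;f=pickle.load(open('w30.pkl','rb'));cv2.imwrite('pics/w30c.png',cv2.resize(f['img'][160:220,250:330],None,fx=7,fy=7,interpolation=cv2.INTER_CUBIC))
k=plane(f,292,195,291);print(k); to(k[0],k[1],272,115)"
```

```text
[655.6 258.8 291. ]
t=43.05 pos=[653.2 239.7 403.7] xyaw=117.3 tooldelta=[0.098 0.102 1.324] |d|=1.331 turn=2.3deg share=0.039 gap 43.9 F [-1.   0.   0.9] q6 -0.18
```

View pics/w30c.png

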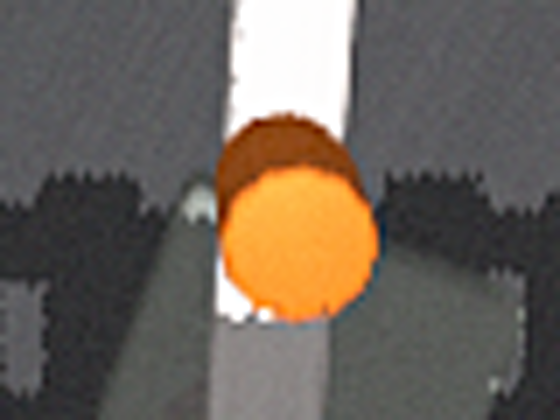

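```bash
python3 -m handwheel '0.5 0.09 0.1 0 0.04' >/dev/null; python3 q2.py 3 >/dev/null; python3 -m handwheel '0.5 0 0 0.35 0' >/dev/null; python3 q2.py 3 >/dev/null; python3 -m handwheel '0.5 0 0 0.35 0' >/dev/null; python3 q2.py 3  656 257 272 115
```

```text
t 43.6 p [657.9 254.5 342. ] toolz [-0.0071  0.0457] F [0.5 0.  2.2] gap 44.1
t 43.65 p [653.4 253.2 328.4] toolz [-0.0247  0.0398] F [-3.1  0.1 -5.7] gap 44.1
t 43.7 p [652.3 252.9 327.9] toolz [-0.0294  0.0382] F [-0.   0.  -1.1] gap 43.8
t 43.75 p [653.2 253.2 330.3] toolz [-0.0266  0.0392] F [-0.9 -0.6 -0.5] gap 44.2
t=43.75 pos=[653.2 253.2 330.3] xyaw=115.0 tooldelta=[-0.004  0.046  0.583] |d|=0.585 turn=0.0deg share=0.001 gap 44.2 F [-0.9 -0.6 -0.5] q6 -0.13
```

```bash
python3 -m handwheel '0.5 0 0.05 0 0' >/dev/null; python3 q2.py 3 656 257 272 115; python3 -c "
from h import *
f=wrist(); cv2.imwrite('pics/w31.png',f['img'])"
```

```text
t 43.83 p [657.8 255.  332.5] toolz [-0.0254  0.0396] F [ 0.3 -0.4  0.1] gap 44.3
t 43.88 p [659.  255.5 332.5] toolz [-0.0241  0.04  ] F [ 0.9  0.4 -0.7] gap 44.4
t 43.93 p [659.  255.5 332.7] toolz [-0.0236  0.0402] F [0.  0.  0.9] gap 43.7
t 43.98 p [658.9 255.5 332.7] toolz [-0.0234  0.0403] F [ 0.  -1.1 -0.3] gap 44.2
t=43.98 pos=[658.9 255.5 332.7] xyaw=115.0 tooldelta=[-0.002 -0.018  0.608] |d|=0.608 turn=0.0deg share=0.001 gap 44.2 F [ 0.  -1.1 -0.3] q6 -0.13
```

View pics/w31.png

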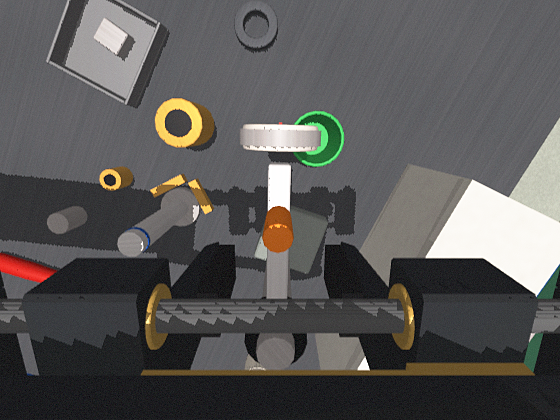

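```bash
python3 -m handwheel '0.5 0 0 0.3 0' >/dev/null; python3 q2.py 3; python3 -m handwheel '0.5 0 0.02 0.27 0' >/dev/null; python3 q2.py 3 656 257 272 115;python3 -m handwheel '1 0 0 0 0;1 0 0 0 0' >/dev/null; python3 q2.py 4 656 257 272 115
```

```text
t 44.12 p [661.9 257.8 311.5] toolz [-0.0099  0.0448] F [1.5 0.9 0.6] gap 44.2
t 44.17 p [658.3 256.9 300.9] toolz [-0.0228  0.0405] F [-1.6 -0.  -4.3] gap 44.0
t 44.22 p [656.8 256.4 299.8] toolz [-0.0281  0.0387] F [-0.3 -0.6 -0.5] gap 44.3
t 44.27 p [657.1 256.4 301.1] toolz [-0.0273  0.039 ] F [-0.5 -0.5  0.1] gap 44.1
t 44.35 p [661.3 259.2 281.9] toolz [-0.0163  0.0426] F [1.2 1.  1.4] gap 44.1
t 44.4 p [657.9 258.4 271.7] toolz [-0.0287  0.0385] F [-0.6 -0.1 -4.2] gap 43.6
t 44.45 p [656.6 257.9 271.2] toolz [-0.0328  0.0371] F [ 0.2 -0.2 -1.3] gap 43.9
t 44.5 p [657.1 258.  272.7] toolz [-0.0313  0.0376] F [0.7 0.5 0.6] gap 43.9
t=44.50 pos=[657.1 258.  272.7] xyaw=115.0 tooldelta=[-0.005 -0.014  0.007] |d|=0.016 turn=0.0deg share=0.001 gap 43.9 F [0.7 0.5 0.6] q6 -0.13
t 44.67 p [657.7 258.1 275.4] toolz [-0.0298  0.0381] F [0.7 0.4 0.2] gap 33.2
t 44.72 p [658.1 258.2 276. ] toolz [-0.0286  0.0385] F [ 0.9  0.5 -0.3] gap 28.7
t 44.77 p [658.1 258.3 276.1] toolz [-0.0282  0.0386] F [ 0.2 -0.1  0.8] gap 24.8
t 44.82 p [658.  258.2 275.8] toolz [-0.0284  0.0385] F [-0.4 -0.7  1.6] gap 21.0
t 44.87 p [657.8 258.1 275.6] toolz [-0.0291  0.0383] F [ 0.6 -0.4  4.8] gap 17.2
t=44.87 pos=[657.8 258.1 275.6] xyaw=115.0 tooldelta=[-0.005 -0.02   0.036] |d|=0.042 turn=0.0deg share=0.001 gap 17.2 F [ 0.6 -0.4  4.8] q6 -0.13
```

```bash
python3 -m handwheel '1 -0.005 -0.11 0 -0.11;1 -0.005 -0.11 0 -0.11;1 -0.005 -0.11 0 -0.11;1 -0.005 -0.11 0 -0.11' >/dev/null; python3 q2.py 0 604 158 276 187;python3 -m handwheel '1 -0.005 -0.11 0 -0.11;1 -0.005 -0.11 0 -0.11;1 -0.005 -0.11 0 -0.11;1 -0.005 -0.11 0 -0.11' >/dev/null; python3 q2.py 1 604 158 276 187
```

```text
t 45.2 p [623.8 233.4 275.6] toolz [-0.0269  0.042 ] F [ 1.1  0.4 -0.7] gap 17.1
t=45.20 pos=[623.8 233.4 275.6] xyaw=142.5 tooldelta=[-0.302 -0.719 -0.03 ] |d|=0.780 turn=-44.5deg share=-0.742 gap 17.1 F [ 1.1  0.4 -0.7] q6 -0.63
t 45.53 p [603.6 194.4 275.6] toolz [-0.0263  0.0446] F [ 1.   1.9 -0.7] gap 16.9
t 45.58 p [603.2 192.4 275.6] toolz [-0.0272  0.0423] F [-1.9 -0.9 -1.8] gap 16.8
t=45.58 pos=[603.2 192.4 275.6] xyaw=170.6 tooldelta=[-0.064 -0.337 -0.019] |d|=0.344 turn=-16.4deg share=-0.273 gap 16.8 F [-1.9 -0.9 -1.8] q6 -1.17
```

```bash
python3 -m handwheel '1 -0.005 -0.1 0 -0.09;1 -0.005 -0.1 0 -0.09' >/dev/null; python3 q2.py 2 603 158.4 276 187; python3 -m handwheel '1 0 -0.08 0 -0.07' >/dev/null; python3 q2.py 3 603 158.4 276 187
```

```text
t 45.75 p [601.  174.4 275.5] toolz [-0.0277  0.0457] F [-0.8  3.1 -0.7] gap 17.4
t 45.8 p [601.  172.7 275.6] toolz [-0.0278  0.0439] F [-3.1 -0.4  0.6] gap 17.2
t 45.85 p [601.  173.1 275.5] toolz [-0.028   0.0438] F [-1.9  1.   1.9] gap 17.4
t=45.85 pos=[601.  173.1 275.5] xyaw=-178.7 tooldelta=[-0.017 -0.147 -0.012] |d|=0.148 turn=-5.7deg share=-0.096 gap 17.4 F [-1.9  1.   1.9] q6 -1.39
t 45.93 p [601.1 166.8 275.6] toolz [-0.0278  0.0459] F [ 1.3  5.3 -1.1] gap 17.2
t 45.98 p [601.2 164.9 275.5] toolz [-0.0279  0.0438] F [-1.5  0.8  0.5] gap 17.4
t 46.03 p [601.2 165.  275.5] toolz [-0.0278  0.0435] F [-2.1 -0.2  0. ] gap 17.1
t 46.08 p [601.2 165.2 275.5] toolz [-0.0279  0.0433] F [-2.1  0.1  0.7] gap 17.4
t=46.08 pos=[601.2 165.2 275.5] xyaw=-174.8 tooldelta=[-0.011 -0.069 -0.008] |d|=0.070 turn=-1.8deg share=-0.030 gap 17.4 F [-2.1  0.1  0.7] q6 -1.47
```

```bash
python3 -m handwheel '1 0 -0.06 0 -0.03' >/dev/null; python3 q2.py 3; python3 -m handwheel '1 0 -0.04 0 0' >/dev/null; python3 q2.py 3 603 158.4 276 187
```

```text
t 46.17 p [601.4 161.7 275.5] toolz [-0.0287  0.047 ] F [-5.9 27.8 -2.5] gap 17.3
t 46.22 p [601.3 161.9 275.5] toolz [-0.029   0.0488] F [-2.9  8.5 -0.3] gap 17.4
t 46.27 p [601.3 161.9 275.4] toolz [-0.029   0.0481] F [-2.7  7.5  0.1] gap 17.0
t 46.32 p [601.3 161.9 275.4] toolz [-0.0289  0.0476] F [-2.3  7.4 -0.3] gap 17.6
t 46.4 p [601.3 161.8 275.4] toolz [-0.0298  0.0536] F [-1.8 13.5 -1.3] gap 17.4
t 46.45 p [601.3 161.8 275.4] toolz [-0.0299  0.0543] F [-1.5 12.2  0.5] gap 17.3
t 46.5 p [601.3 161.8 275.4] toolz [-0.0298  0.0539] F [-1.5 11.4  0. ] gap 17.1
t 46.55 p [601.3 161.8 275.4] toolz [-0.0297  0.0537] F [-2.7 10.   0.3] gap 17.2
t=46.55 pos=[601.3 161.8 275.4] xyaw=-173.5 tooldelta=[-0.013 -0.036 -0.008] |d|=0.039 turn=-0.5deg share=-0.008 gap 17.2 F [-2.7 10.   0.3] q6 -1.51
```

```bash
python3 -m handwheel '0.5 0 0 0 0;0.5 0 0 0 0;0.5 0 0 0 0;0.5 0 0 0 0' >/dev/null; python3 q2.py 2 603 158.4 276 187; python3 -c "
from h import *
f=wrist(); cv2.imwrite('pics/w32.png',f['img'])"
```

```text
t 46.88 p [602.5 164.4 276.1] toolz [-0.027   0.0546] F [0.6 0.8 0.6] gap 41.9
t 46.93 p [602.5 164.3 276.2] toolz [-0.0269  0.0547] F [-0.1  0.7  0.3] gap 43.6
t 46.98 p [602.5 164.2 276.1] toolz [-0.0271  0.0547] F [ 0.2 -0.5 -0.4] gap 44.1
t=46.98 pos=[602.5 164.2 276.1] xyaw=-174.0 tooldelta=[ 0.001 -0.058 -0.002] |d|=0.058 turn=-1.0deg share=-0.017 gap 44.1 F [ 0.2 -0.5 -0.4] q6 -1.5
```

View pics/w32.png

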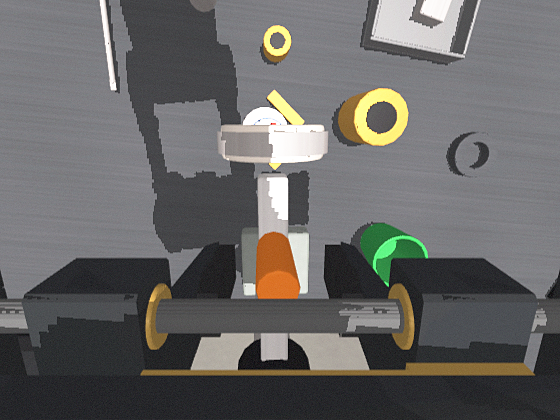

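Released, with the knob free between the fingers. I lift straight up with settled steps.

```bash
python3 -m handwheel '0.5 0 0 -0.35 0' >/dev/null; python3 q2.py 2;  python3 -m handwheel '0.5 0 0 -0.4 0;0.5 0 0 -0.4 0;0.5 -0.2 0 -0.3 0;0.5 -0.3 0 0 0;0.5 -0.3 0 0 0' >/dev/null; python3 q2.py 3;python3 -c "
from h import *
f=wrist(); cv2.imwrite('pics/w33.png',f['img'])
f=ctrl.grab_frame('side');cv2.imwrite('pics/s33.png',cv2.resize(f['img'][150:390,150:420],None,fx=2.9,fy=2.5,interpolation=cv2.INTER_CUBIC))
f=ctrl.grab_frame('top');cv2.imwrite('pics/t33.png',f['img'])"
```

```text
t 47.12 p [599.4 161.3 302.9] toolz [-0.0415  0.0517] F [-1.1  0.5 -1.9] gap 44.5
t 47.17 p [604.2 161.8 315.5] toolz [-0.0246  0.0549] F [2.  0.9 5. ] gap 43.7
t 47.22 p [605.7 162.2 316.2] toolz [-0.0193  0.0561] F [0.6 0.7 1.1] gap 43.7
t 47.63 p [684.3 162.6 426.9] toolz [-0.0189  0.0556] F [ 0.3  0.4 -0.5] gap 43.9
t 47.68 p [689.3 162.8 425.3] toolz [-0.0155  0.0558] F [ 3.4 -0.5 -0.2] gap 44.3
t 47.73 p [686.7 162.6 423.8] toolz [-0.0205  0.0551] F [ 0.   0.1 -0.2] gap 44.2
t 47.78 p [684.7 162.6 423.1] toolz [-0.0236  0.0548] F [ 0.6 -0.1 -0.2] gap 44.2
```

View pics/w33.png

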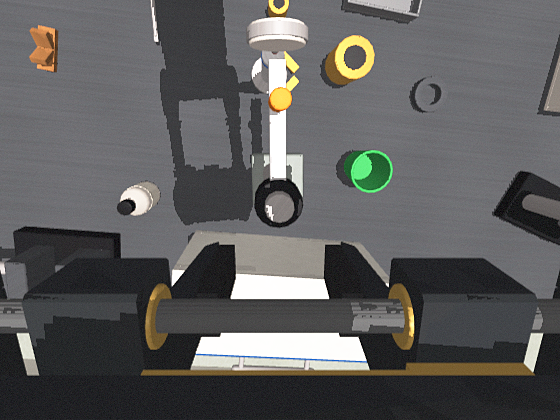

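View pics/s33.png

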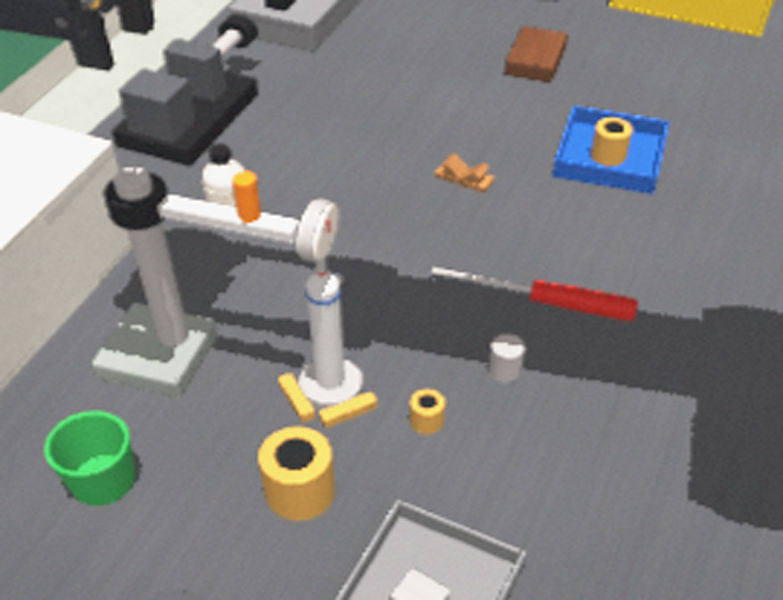

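Run:
```python
from h import *
f=wrist(); s=ctrl.grab_frame("side"); t=ctrl.grab_frame("top")
k=plane(f,281,98.5,291); cap=plane(f,279,205,265)
print("knob",k,"cap",cap,"dir",np.degrees(np.arctan2(*(k-cap)[[1,0]]))%360)
print("side proj foot/head/tip for seat est", [proj(s,[547,155,z]) for z in (0,14,170,183)])
im=s["img"].copy(); cv2.imwrite("pics/s34.png",cv2.resize(im[240:320,230:300],None,fx=8,fy=7,interpolation=cv2.INTER_CUBIC))
```

```text
knob [597.4 162.5 291. ] cap [688.1 171.5 265. ] dir 185.6668081616789
side proj foot/head/tip for seat est [array([264. , 304.2]), array([263.7, 301.2]), array([260.9, 262.5]), array([260.6, 258.9])]
```

View pics/s34.png

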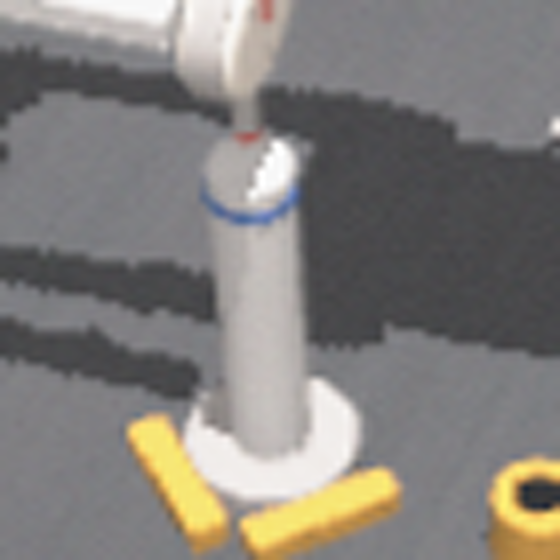

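```bash
python3 -m handwheel '0.5 0 0 0 0;0.5 0 0 0 0;0.5 0 0 0 0' | head -1; python3 -c "
from plant import ctrl
print(ctrl.get_state()['qd'].round(3)); print(ctrl.job_done())"
```

```text
time: 48.33
[ 0.002 -0.012  0.009  0.001  0.     0.002]
the job is handed in; nothing more can be done
None
```

I completed every step and handed the job in at about 48.3 s of the 72 s allowed. The system gave no verdict, so the results below are from my own images and readings.

**What I did**
- **Gauge arm:** I gripped the orange knob and swung the arm clear, to about 1.25 rad.
- **Bushing:** I moved the medium-sized bushing out of the V stop. It stands in the middle of the blue tray, released.
- **Tipping the shaft:** I tipped it upright about its flange edge with a light grip near the head.
- **Sliding it home:** I slid it around the saddle into the V stop until the bars pushed back with about 5 N, then released it.
- **Arm home:** I swung the arm back until the force rose and the knob stopped moving, then released it and backed away.

**Last checks**
- **Shaft:** it stands upright, with head and foot centres within about 1 mm of each other in the last overhead measurement. The side view shows the flange against both bars.
- **Dial:** the tip is over the shaft head, and the arm direction is within about 1–2° of home.
- **Other objects:** I saw no bystander moved in the pictures.

**What was less clear**
- **Flange fit:** the wrist image gave 25.9 mm and 29.3 mm from the flange centre to the two bars, instead of 28 mm each. The bar edges are only good to about 2 mm, so a gap of about 1–2 mm at one bar is possible. That image put the foot about 3 mm from the seat, inside the 5 mm limit.
- **Foot height:** on the first try at tipping, a full-force grip carried most of the shaft's weight over about 10 mm, which could have brought the foot centre to about 38 mm (limit 42 mm). I lowered it and loosened the grip. While sliding, the gripper sometimes carried most of the weight, so the foot may have barely left the bench at times.
- **Shaft lean:** one slide in the wrong jaw direction leaned the shaft about 15–18°. I released it, let it stand again and gripped it with the jaws turned.
- **Tool tilt:** the tool picked up some tilt along the way, which I corrected in free air.

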